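# Stand the flat battery packs in the charging dock

## Robot

A 7-joint arm with a two-finger parallel gripper is mounted at the origin on the work surface. World frame = base frame: x ahead of the robot, y to its left, z up, the work surface at z = 0. Lengths are in m, angles in rad, forces in N, time in s.
With the tool pointing down it reaches from about 0.425 to 0.925 m from the base axis. Payload 6.8 kg.
Tool frame: the origin (TCP) lies midway between the tips of the shut fingers; the grasp point (between the pads) lies 19 mm behind it; z points along the fingers, y is the line along which they close (so a half turn about z gives the same grasp; the last joint's range is limited). The gripper opens to 85 mm and grips with 20 to 120 N. Pads are 22 mm wide; open, the fingers measure 114 mm over their backs; the gripper's body (76 mm by 85 mm) begins 54 mm behind the grasp point. The pads swing forward as they close: fully open they stand 13 mm farther back than shut.
Start: joints at [1.071, 0.477, 0.022, 1.555, -0.011, 1.109, -0.083], TCP at [0.258, -0.624, 0.193] pointing down, gripper open.
Joint ranges: [-2.96, 2.96], [-0.34, 2.1], [-1.41, 1.46], [0.24, 2.44], [-1.37, 4.51], [0.17, 1.92], [-2.96, 2.96]. Speed limits (rad/s): [2.39, 2.39, 3.14, 3.14, 3.14, 3.14, 3.14].

## Interface

Orientations are given as a unit quaternion [w, x, y, z].
In Python, from station import bot gives the robot as it stands.
- The arm moves only by the tool jog_arm, never from a script. Its argument "rows" is a list of rows, each an object of numbers: "fingers": the finger opening in mm, from 0 to 85.4; "x", "y", "z": the shift along the tool's x, y, z in mm; "ax", "ay", "az": the turn, a rotation vector about the tool's x, y, z in degrees. A call has exactly 8 rows; each row shifts and turns the commanded pose from where the row before left it, along the tool's axes as they then stand; what a row does not reach is not made up. A row lasts 1/10 s, in which the tool goes at most 50 mm and 8.59 degrees, less where a joint would pass 70% of its speed; a pose out of reach is approached as far as the arm can. A call with a gripper value outside its range is refused whole. The fingers move at their own pace and stop on an object; "force" is the grip in N (left out, the last holds). Time passes only in rows, so rows that do not move let the fingers close, or fill a call up. It gives the time, the measured TCP pose, the force, the opening and the grip force at its end, in the units of the state.
- bot.get_obs(): the state, without advancing time (a new reading comes with each control period).
- bot.read_camera(name): name is "scene" or "top" or "wrist"; returns a dict with "pixels" (480x640x3 uint8, red, green, blue), "vertical_fov" (degrees; the focal length in pixels is half the picture's height over the tangent of half this angle, whatever the lens; pixels are square), "cx", "cy" (the principal point, pixels), "dist_coeffs" ([k1, k2, p1, p2, k3] as OpenCV has them; the pictures are not rectified), "world_from_camera" (4x4, takes a point from camera to world coordinates). Camera axes: x right, y down, z forward; pixel columns grow to the right and rows downward; lengths in m; the calibration is good to about 2 mm. A picture is of the moment at which its call begins. There is no depth.
- bot.hand_in(): hands the job in; it is judged then, once.
The state is a dict: "t": time; "q": joint angles; "joint_vel": joint speeds; "joint_torque": joint torques, N m; "eef_pos": TCP position; "tool_rot": TCP orientation; "contact_force": force on the tool from outside, world axes, zero at the start; "torque": the same for the moment, N m; "gripper_width": opening from 0.0 (shut) to 1.0 (fully open); "grasp_force": force on a finger pad.
Only numpy, scipy, OpenCV 4.12 (cv2) and the standard library are available. Lean on these libraries where they do the work, as an engineer would, in place of code of your own. Each camera call takes 0.05 s, during which the arm holds its last target. There are 200 camera calls.

## Task

Put the two flat battery packs that lie on the sloped holders on charge: stand each one upright in the empty dock bay made for its width, contacts down and pull tab up, fully home on the bay's floor, lowered in rather than dropped. Leave the pack that is already charging in its bay undisturbed, and do not shift or knock over the other things on the desk.

Things in the scene. Friction and masses are not known exactly. Their poses are not given: they have to be found in the camera images.
- pack_wide_center (a point): centre of the loose grey battery pack 50 mm wide, a slab 50 (x) by 14 (y) by 85 mm (z), about 90 g, front and back alike. +z points from the contact end to the pull-tab end (tab 18 x 5 mm, standing 6 mm beyond). At the start it rests on the ramp of holder_wide, contact end against the low lip, leaning 50 degrees from upright; its +y face looks up and away from the ramp
- pack_wide_foot (a point): centre of the contact-end face (small brass contacts) of the 50 mm pack, 42.5 mm below its centre along its own z, same axes. The pack may go into its bay either way round, contacts down
- pack_narrow_center (a point): centre of the loose grey battery pack 34 mm wide, a slab 34 (x) by 14 (y) by 85 mm (z), about 90 g, front and back alike. +z points from the contact end to the pull-tab end (tab 18 x 5 mm, standing 6 mm beyond). At the start it rests on the ramp of holder_narrow, contact end against the low lip, leaning 50 degrees from upright; its +y face looks up and away from the ramp
- pack_narrow_foot (a point): centre of the contact-end face (small brass contacts) of the 34 mm pack, 42.5 mm below its centre along its own z, same axes. The pack may go into its bay either way round, contacts down
- pack_mid_center (a point): centre of the third pack, 42 x 14 x 85 mm with the same axes and tab, already standing upright in its own bay; loose, its top is about 99 mm above the desk (tab 105 mm); it must stay as it is
- bay_wide_floor (a point): centre of the slot floor, 14 mm over the desk, of the bay for the 50 mm pack: fixed white cradle 80 (x) by 29 mm (y), its top and slot mouth 25 mm above this point. Slot 54 mm along x, 17 mm along y, 25 mm deep, 2 mm chamfer; z is up. Empty at the start. The three bays stand 38 mm apart along their y, in an order that varies
- bay_narrow_floor (a point): centre of the slot floor, 14 mm over the desk, of the bay for the 34 mm pack: fixed white cradle 80 (x) by 29 mm (y), its top and slot mouth 25 mm above this point. Slot 38 mm along x, 17 mm along y, 25 mm deep, 2 mm chamfer; z is up. Empty at the start. The three bays stand 38 mm apart along their y, in an order that varies
- bay_mid_floor (a point): centre of the slot floor, 14 mm over the desk, of the bay for the 42 mm pack: fixed white cradle 80 (x) by 29 mm (y), its top and slot mouth 25 mm above this point. Slot 46 mm along x, 17 mm along y, 25 mm deep, 2 mm chamfer; z is up. Holds the 42 mm pack from the start. The three bays stand 38 mm apart along their y, in an order that varies
- holder_wide: fixed white sloped holder under the 50 mm pack; origin at the centre of its 90 x 50 x 5 mm base plate, on the desk. Its ramp, 22 mm wide and centred (so both long narrow sides of the pack overhang, free to grip), rises at 40 degrees from horizontal towards -x, to 63 mm over the desk; a 10 mm high lip closes its low +x end
- holder_narrow: fixed white sloped holder under the 34 mm pack; origin at the centre of its 90 x 50 x 5 mm base plate, on the desk. Its ramp, 22 mm wide and centred (so both long narrow sides of the pack overhang, free to grip), rises at 40 degrees from horizontal towards -x, to 63 mm over the desk; a 10 mm high lip closes its low +x end
- robot_toy: small desk robot, loose, plywood base 90 x 80 mm, orange head, two upright white arms, 110 mm wide in y, 135 mm high, origin at the centre of its underside; leave alone
- controller: joystick controller, loose, 60 mm (x) by 130 mm (y), 45 mm high with two black sticks, origin at the centre of its underside; leave alone
- printed_wheel: white printed disc 96 mm across, 18 mm high, with a small grey block on top (36 mm in all), loose, origin at the centre of its underside; leave alone
- screwdriver_grip (a point): middle of the handle of a loose screwdriver 150 mm long lying on the desk; leave alone
Mind the look-alikes: they are no part of the job. What is shaped like the part that bears pack_wide_center but orange is not meant. What is shaped like the part that bears pack_narrow_center but turquoise is not meant.

How it is judged:
At the end, for the whole second after the job is handed in: Both packs stand released and at rest in the bay of their own width, contacts down: foot within 6 mm sideways and 4 mm in height of the centre of the bay floor, under 0.14 rad off upright; the third pack is still home in its bay (raised under 4 mm, under 0.14 rad off upright) (horizontal distance between pack_wide_foot and bay_wide_floor below 0.006 m and z of pack_wide_foot in the frame of bay_wide_floor between -0.004 and 0.004 m and angle between each of pack_wide_center, pack_narrow_center, pack_mid_center's own z axis and vertical below 0.14 rad and linear speed of each of pack_wide, pack_narrow below 0.02 m/s and horizontal distance between pack_narrow_foot and bay_narrow_floor below 0.006 m and z of pack_narrow_foot in the frame of bay_narrow_floor between -0.004 and 0.004 m and z of pack_mid_center in the frame of bay_mid_floor below 0.0465 m); the robot touches nothing.
It fails at once if the pack already charging is moved more than 12 mm (distance of pack_mid_center from where it was at the start of the episode above 0.012 m).
It fails at once if the desk robot, controller, printed wheel or screwdriver is moved more than 25 mm (distance of any of robot_toy, controller, printed_wheel, screwdriver_grip from where it was at the start of the episode above 0.025 m).
It fails at once if a pack is dropped into its bay (faster than 0.8 m/s in the slot) ((horizontal distance between pack_wide_foot and bay_wide_floor below 0.01 m and z of pack_wide_foot in the frame of bay_wide_floor below 0.02 m and linear speed of pack_wide above 0.8 m/s) or (horizontal distance between pack_narrow_foot and bay_narrow_floor below 0.01 m and z of pack_narrow_foot in the frame of bay_narrow_floor below 0.02 m and linear speed of pack_narrow above 0.8 m/s)).
It fails at once if the desk robot is knocked over (angle between robot_toy's own z axis and vertical above 0.5 rad).
It also fails if it takes over 61 s, if anything falls off the work surface, if the arm or the gripper's body presses on something with over 40 N, if the wrist force passes 120 N, or if a joint passes its speed limit or range.

## Working session

There is one attempt and no reset: what is moved stays moved. The work goes in short steps, Python scripts to look and compute and a tool call to move; the robot and the scene stay as the last step left them, time stands still between calls to the robot, and variables do not carry over. Pictures are saved under pics/ and viewed, at most 10 in all, crops included, and the job is handed in when it is done.

Besides the shell and the picture viewer there is one more tool, called by a JSON object that holds its "op" and its "data". jog_arm: Moves the arm, as the interface text tells. Its arguments: {"type":"object","properties":{"rows":{"type":"array","items":{"type":"object","properties":{"fingers":{"type":"number"},"x":{"type":"number"},"y":{"type":"number"},"z":{"type":"number"},"ax":{"type":"number"},"ay":{"type":"number"},"az":{"type":"number"}}}},"force":{"type":"number"}},"required":["rows"]}

```bash
mkdir -p pics; ls
cat > h.py <<'E'
import numpy as np, cv2
from scipy.spatial.transform import Rotation as R
from station import bot
def cam(n):
    c=bot.read_camera(n); h,w=c['pixels'].shape[:2]
    f=h/2/np.tan(np.radians(c['vertical_fov'])/2)
    c['K']=np.array([[f,0,c['cx']],[0,f,c['cy']],[0,0,1]]); c['d']=np.array(c['dist_coeffs'],float); c['T']=np.array(c['world_from_camera']); return c
def ray(c,p):
    u=cv2.undistortPoints(np.array(p,float).reshape(-1,1,2),c['K'],c['d']).reshape(-1,2)
    d=np.c_[u,np.ones(len(u))]@c['T'][:3,:3].T
    return c['T'][:3,3],d
def onz(c,p,z):
    o,d=ray(c,p); return o+d*((z-o[2])/d[:,2])[:,None]
def proj(c,P):
    Ti=np.linalg.inv(c['T']); return cv2.projectPoints(np.array(P,float).reshape(-1,1,3),cv2.Rodrigues(Ti[:3,:3])[0],Ti[:3,3],c['K'],c['d'])[0].reshape(-1,2)
def save(c,n): cv2.imwrite('pics/'+n,cv2.cvtColor(c['pixels'],cv2.COLOR_RGB2BGR))
def pose():
    s=bot.get_obs(); q=s['tool_rot']; return np.array(s['eef_pos']),R.from_quat([q[1],q[2],q[3],q[0]]),s
E
python3 - <<'E'
from h import *
for n in ['top','scene']:
    c=cam(n); save(c,n+'0.png'); print(n,c['vertical_fov'],c['d'],c['T'].round(3).tolist())
p,r,s=pose(); print(p,r.as_matrix().round(3),s['t'])
E
```

```text
pics
top 46.82761486131417 [-0.16512424  0.          0.          0.          0.        ] [[-0.019, -0.994, 0.104, 0.453], [-1.0, 0.019, -0.001, 0.001], [-0.001, -0.104, -0.995, 1.075], [0.0, 0.0, 0.0, 1.0]]
scene 55.67376945077052 [0.01192564 0.         0.         0.         0.        ] [[0.674, 0.502, -0.542, 1.012], [0.739, -0.46, 0.493, -0.404], [-0.002, -0.733, -0.681, 0.644], [0.0, 0.0, 0.0, 1.0]]
[ 0.2575168  -0.62328627  0.19159329] [[ 0.924  0.382 -0.001]
 [ 0.382 -0.924  0.002]
 [-0.    -0.002 -1.   ]] 0.1
```

View pics/top0.png

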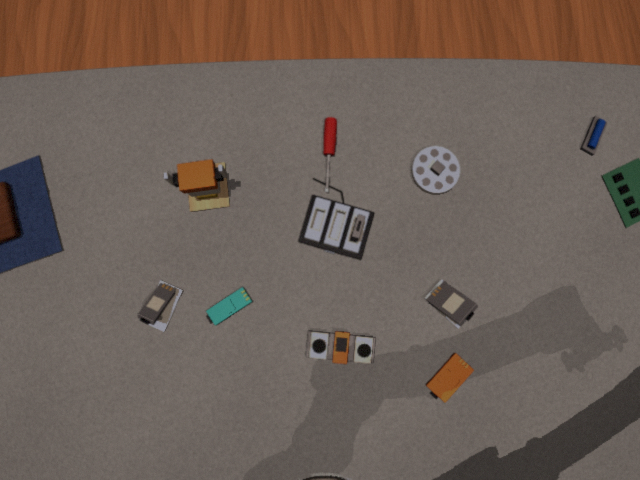

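View pics/scene0.png

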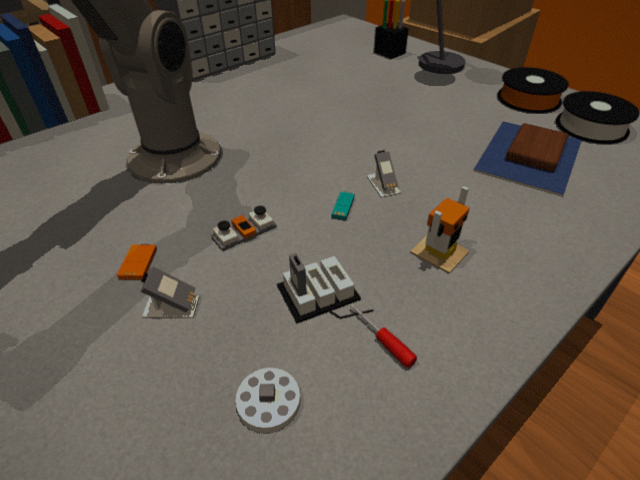

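Top view candidates: grey pack on holder at (452,303) is presumably the wide one and grey pack at (157,303) the narrow one. The orange slab at (450,377) and turquoise slab at (230,306) are look-alikes, so I reject them. The dock is at (337,227), with the charging pack in the right-hand bay at (357,230). Now a close crop.

Run:
```python
import cv2,numpy as np
a=cv2.imread('pics/top0.png');b=cv2.imread('pics/scene0.png')
f=lambda i,x,y,w,h,W,H:cv2.resize(i[y:y+h,x:x+w],(W,H),interpolation=cv2.INTER_CUBIC)
t=np.hstack([f(a,292,188,90,75,360,300),f(a,417,270,70,65,220,300)[:, :220],f(a,130,270,60,65,220,300)])
u=np.hstack([f(b,270,240,100,80,400,300),f(b,130,255,80,75,200,300),f(b,360,140,50,65,200,300)])
cv2.imwrite('pics/crop.png',np.vstack([t,u]))
```

```text
(no output)
```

View pics/crop.png

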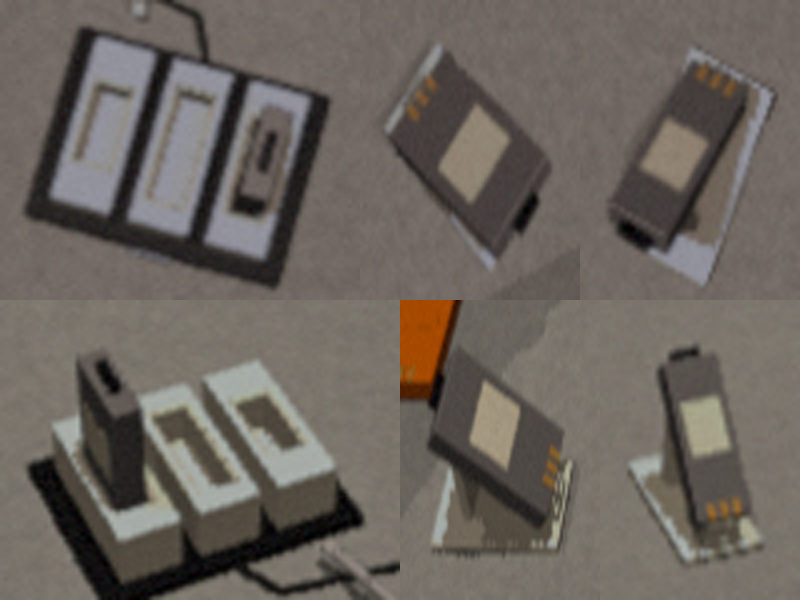

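The crop confirms both choices. In the top view, the pack on the right is the wide one and the pack on the left the narrow one. The left bay has the short slot (narrow), the middle bay the long slot (wide), and the right bay holds the mid pack. Next I measure.

```bash
cat > m.py <<'E'
from h import *
def blobs(c,lo,hi,box,amin=4):
    hsv=cv2.cvtColor(c['pixels'],cv2.COLOR_RGB2HSV); m=cv2.inRange(hsv,lo,hi)
    z=np.zeros_like(m); x,y,w,h=box; z[y:y+h,x:x+w]=m[y:y+h,x:x+w]
    n,l,st,ce=cv2.connectedComponentsWithStats(z); 
    return z,[(st[i,4],ce[i]) for i in range(1,n) if st[i,4]>=amin]
def tri(a,pa,b,pb):
    oa,da=ray(a,[pa]);ob,db=ray(b,[pb]);da=da[0]/np.linalg.norm(da);db=db[0]/np.linalg.norm(db)
    A=np.c_[da,-db];t=np.linalg.lstsq(A,ob-oa,rcond=None)[0]
    P,Q=oa+t[0]*da,ob+t[1]*db; return (P+Q)/2,np.linalg.norm(P-Q)
E
python3 - <<'E'
from m import *
t=cam('top');s=cam('scene')
for nm,bt,bs in [('wide',(417,270,70,65),(140,258,65,65)),('narrow',(130,270,52,65),(370,145,35,50))]:
  for col,lo,hi in [('label',(8,30,110),(30,110,255)),('brass',(8,115,80),(25,255,255))]:
    print(nm,col,[[(a,p.round(1).tolist()) for a,p in blobs(c,lo,hi,b,3)[1]] for c,b in ((t,bt),(s,bs))])
# dock tops
hsv=cv2.cvtColor(t['pixels'],cv2.COLOR_RGB2HSV)
g=t['pixels'].astype(int)
sub=g[188:263,292:382]; m=((sub.min(2)>120)).astype(np.uint8)
cs,_=cv2.findContours(m,cv2.RETR_EXTERNAL,cv2.CHAIN_APPROX_NONE)
for k in cs:
  if cv2.contourArea(k)>200:
    P=onz(t,k.reshape(-1,2)+[292,188],0.039)[:,:2]
    r=cv2.minAreaRect((P*1000).astype(np.float32)); print('top',r)
m=((sub.max(2)<60)).astype(np.uint8)
E
```

```text
wide label [[(np.int32(1858), [449.8, 300.5]), (np.int32(253), [452.7, 302.8]), (np.int32(6), [484.5, 322.3])], [(np.int32(1045), [181.7, 292.3]), (np.int32(3), [169.3, 262.0]), (np.int32(4), [163.5, 264.5]), (np.int32(286), [167.6, 285.7]), (np.int32(50), [193.6, 305.3]), (np.int32(8), [184.8, 315.6])]]
wide brass [[(np.int32(6), [439.0, 287.8]), (np.int32(8), [436.4, 290.8]), (np.int32(8), [433.8, 294.0])], [(np.int32(127), [143.3, 265.0]), (np.int32(36), [190.1, 296.5])]]
narrow label [[(np.int32(1051), [146.5, 295.3]), (np.int32(10), [177.0, 291.7]), (np.int32(161), [155.2, 302.9]), (np.int32(111), [167.6, 311.7]), (np.int32(242), [175.5, 321.5])], [(np.int32(549), [391.7, 162.8]), (np.int32(127), [385.9, 166.9]), (np.int32(68), [377.1, 184.1]), (np.int32(26), [371.6, 190.0]), (np.int32(8), [374.2, 189.9]), (np.int32(3), [392.0, 193.3])]]
narrow brass [[(np.int32(5), [162.8, 285.4]), (np.int32(6), [166.8, 287.0]), (np.int32(7), [170.0, 289.0])], [(np.int32(7), [393.6, 184.3]), (np.int32(7), [387.4, 185.7]), (np.int32(6), [390.5, 185.0])]]
top ((596.5764770507812, -35.41714096069336), (27.54197120666504, 78.2579574584961), 72.79902648925781)
top ((607.6663818359375, 0.4732666015625), (27.833513259887695, 78.42646026611328), 72.46096801757812)
```

Run:
```python
from m import *
t=cam('top');s=cam('scene')
for nm,a,b,c,d in [('wide',(452.7,302.8),(167.6,285.7),(436.4,290.8),(190.1,296.5)),('narrow',(155.2,302.9),(385.9,166.9),(166.5,287.1),(390.5,185.0))]:
  L,e=tri(t,a,s,b);B,f=tri(t,c,s,d);v=L-B
  yaw=np.degrees(np.arctan2(-v[1],-v[0]))
  tn=np.degrees(np.arctan2(v[2],np.hypot(v[0],v[1])))
  y=np.radians(yaw); n=np.array([np.cos(y)*np.sin(np.radians(40)),np.sin(y)*np.sin(np.radians(40)),np.cos(np.radians(40))])
  print(nm,'label',L.round(4),e,'brass',B.round(4),f,np.linalg.norm(v),'holder yaw',yaw,'slope',tn,'centre',L-.007*n, 'r',np.hypot(*L[:2]))
```

```text
wide label [ 0.4436 -0.2481  0.0532] 0.001680019944534036 brass [ 0.4669 -0.2241  0.0257] 0.001665853551403408 0.04341028850077 holder yaw 45.837091141505944 slope 39.37588831265632 centre [ 0.44042672 -0.25137495  0.04784672] r 0.5082556930728056
narrow label [0.4532 0.3047 0.0537] 0.00207115950439454 brass [0.4832 0.291  0.025 ] 0.002108262952793156 0.04371898665891089 holder yaw -24.492464399749153 slope 41.034780307824334 centre [0.44905574 0.30657866 0.04833999] r 0.546072738677874
```

```bash
cat > plan.py <<'E'
from h import *
def fr(xyaw,tilt):  # tool x heading (deg), tilt of tool z from down toward x
    return R.from_euler('z',xyaw,degrees=True)*R.from_matrix(np.diag([1,-1,-1.]))*R.from_euler('y',tilt,degrees=True)
def plan(P,T,n=8,p0=None,r0=None):
    p,r,s=pose()
    if p0 is not None: p,r=p0,r0
    dv=(r.inv()*T).as_rotvec(degrees=True); P=np.array(P)
    print('t %.2f from'%s['t'],p.round(4),'shift mm',((P-p)*1000).round(1),'rot',dv.round(2),'|rot|',np.linalg.norm(dv).round(1),'q',np.round(s['q'],2),'F',np.round(s['contact_force'],1),'w',round(s['gripper_width'],3),'g',round(s['grasp_force'],1))
    for k in range(n):
        st=r*R.from_rotvec(dv*k/n,degrees=True)
        x=st.inv().apply((P-p)/n)*1000
        a=np.round(x,1).tolist()+np.round(dv/n,2).tolist()
        print('{'+','.join('"%s":%g'%(k,v) for k,v in zip(['x','y','z','ax','ay','az'],a) if v)+'}',end=',' if k<n-1 else '\n')
E
python3 - <<'E'
from plan import *
plan([.389,-.304,.115],fr(45.8,50),8)
E
```

```text
t 0.30 from [ 0.2576 -0.6237  0.1922] shift mm [131.4 319.7 -77.2] rot [ 10.15  49.29 -21.86] |rot| 54.9 q [ 1.07  0.48  0.02  1.56 -0.01  1.11 -0.08] F [ 0.1  0.3 -0.7] w 1.0 g 0.0
{"x":30.4,"y":-30.7,"z":9.7,"ax":1.27,"ay":6.16,"az":-2.73},{"x":30.6,"y":-28.9,"z":13.6,"ax":1.27,"ay":6.16,"az":-2.73},{"x":30.3,"y":-27.1,"z":17.5,"ax":1.27,"ay":6.16,"az":-2.73},{"x":29.4,"y":-25.3,"z":21.3,"ax":1.27,"ay":6.16,"az":-2.73},{"x":28.1,"y":-23.4,"z":24.9,"ax":1.27,"ay":6.16,"az":-2.73},{"x":26.3,"y":-21.5,"z":28.4,"ax":1.27,"ay":6.16,"az":-2.73},{"x":24.1,"y":-19.6,"z":31.5,"ax":1.27,"ay":6.16,"az":-2.73},{"x":21.4,"y":-17.8,"z":34.4,"ax":1.27,"ay":6.16,"az":-2.73}
```

{"op": "jog_arm", "data": {"rows": [{"x":30.5,"y":-30.5,"z":9.5,"ax":1.3,"ay":6.2,"az":-2.7},{"x":30.5,"y":-29,"z":13.5,"ax":1.3,"ay":6.2,"az":-2.7},{"x":30.5,"y":-27,"z":17.5,"ax":1.3,"ay":6.2,"az":-2.7},{"x":29.5,"y":-25.5,"z":21.5,"ax":1.3,"ay":6.2,"az":-2.7},{"x":28,"y":-23.5,"z":25,"ax":1.3,"ay":6.2,"az":-2.7},{"x":26.5,"y":-21.5,"z":28.5,"ax":1.3,"ay":6.2,"az":-2.7},{"x":24,"y":-19.5,"z":31.5,"ax":1.3,"ay":6.2,"az":-2.7},{"x":21.5,"y":-18,"z":34.5,"ax":1.3,"ay":6.2,"az":-2.7}]}}

```text
invalid input
```

Run:
```python
from plan import *
plan([.389,-.304,.115],fr(45.8,50),4)
c=cam('wrist');save(c,'w1.png');print(c['vertical_fov'],c['d'],proj(c,[[.4404,-.2514,.0478]]))
```

```text
t 0.30 from [ 0.2576 -0.6237  0.1922] shift mm [131.4 319.7 -77.2] rot [ 10.15  49.29 -21.86] |rot| 54.9 q [ 1.07  0.48  0.02  1.56 -0.01  1.11 -0.08] F [ 0.1  0.3 -0.7] w 1.0 g 0.0
{"x":60.9,"y":-61.3,"z":19.3,"ax":2.54,"ay":12.32,"az":-5.46},{"x":60.5,"y":-54.3,"z":35,"ax":2.54,"ay":12.32,"az":-5.46},{"x":56.2,"y":-46.8,"z":49.9,"ax":2.54,"ay":12.32,"az":-5.46},{"x":48.1,"y":-39.3,"z":63.1,"ax":2.54,"ay":12.32,"az":-5.46}
67.71196479735453 [-0.0708493  0.         0.         0.         0.       ] [[   8.34846184 -134.36928693]]
```

View pics/w1.png

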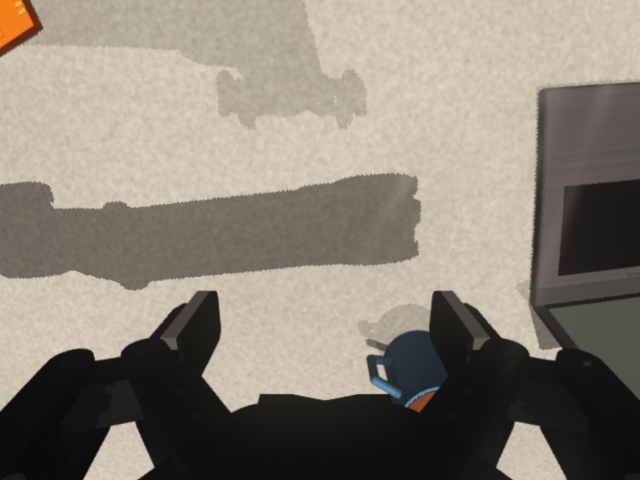

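The wrist view shows the open fingers at (200,320) and (450,320), with the orange look-alike at the top left; the arm did not move. I'll retry with every field filled in.

{"op": "jog_arm", "data": {"rows": [{"fingers":85,"x":30.5,"y":-30.5,"z":9.5,"ax":1.3,"ay":6.2,"az":-2.7},{"fingers":85,"x":30.5,"y":-29,"z":13.5,"ax":1.3,"ay":6.2,"az":-2.7},{"fingers":85,"x":30.5,"y":-27,"z":17.5,"ax":1.3,"ay":6.2,"az":-2.7},{"fingers":85,"x":29.5,"y":-25.5,"z":21.5,"ax":1.3,"ay":6.2,"az":-2.7},{"fingers":85,"x":28,"y":-23.5,"z":25,"ax":1.3,"ay":6.2,"az":-2.7},{"fingers":85,"x":26.5,"y":-21.5,"z":28.5,"ax":1.3,"ay":6.2,"az":-2.7},{"fingers":85,"x":24,"y":-19.5,"z":31.5,"ax":1.3,"ay":6.2,"az":-2.7},{"fingers":85,"x":21.5,"y":-18,"z":34.5,"ax":1.3,"ay":6.2,"az":-2.7}]}}

```text
t: 1.15
eef_pos: [0.3903, -0.3035, 0.1166]
tool_rot: [-0.166, 0.834, 0.351, 0.393]
contact_force: [0.7, -0.8, -0.0]
gripper_width: 0.996
grasp_force: 0.0
```

Run:
```python
from plan import *
plan([.389,-.304,.115],fr(45.8,50),8)
```

```text
t 1.15 from [ 0.3903 -0.3035  0.1166] shift mm [-1.3 -0.5 -1.6] rot [ 0.08 -0.5  -0.13] |rot| 0.5 q [ 1.43  0.59 -0.43  2.   -0.74  1.01  0.79] F [ 0.7 -0.8 -0. ] w 0.996 g 0.0
{"x":-0.3,"y":-0.1,"ax":0.01,"ay":-0.06,"az":-0.02},{"x":-0.3,"y":-0.1,"ax":0.01,"ay":-0.06,"az":-0.02},{"x":-0.3,"y":-0.1,"ax":0.01,"ay":-0.06,"az":-0.02},{"x":-0.3,"y":-0.1,"ax":0.01,"ay":-0.06,"az":-0.02},{"x":-0.3,"y":-0.1,"ax":0.01,"ay":-0.06,"az":-0.02},{"x":-0.3,"y":-0.1,"ax":0.01,"ay":-0.06,"az":-0.02},{"x":-0.3,"y":-0.1,"ax":0.01,"ay":-0.06,"az":-0.02},{"x":-0.3,"y":-0.1,"ax":0.01,"ay":-0.06,"az":-0.02}
```

Excellent, it reached the pose. Now refine with the wrist camera.

Run:
```python
from plan import *
c=cam('wrist');save(c,'w2.png');print(proj(c,[[.4404,-.2514,.0478],[.4436,-.2481,.0532],[.4669,-.2241,.0257]]))
```

```text
[[322.54176898 229.51874321]
 [322.50598775 220.98152096]
 [322.6597089  209.75108493]]
```

View pics/w2.png

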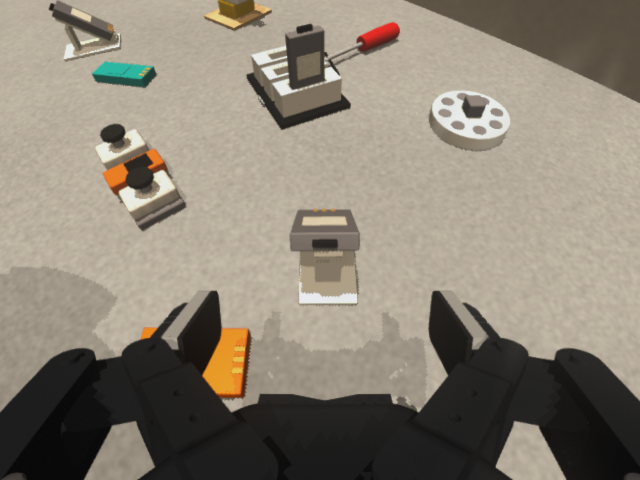

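The wrist view agrees with the estimate: the wide pack's tab is at (324,243), centred between the fingers, and its label is at (325,221) against a predicted (322,221). I approach now.

Run:
```python
from plan import *
plan([.4425,-.2492,.0457],fr(45.8,50),5)
```

```text
t 1.20 from [ 0.3896 -0.2957  0.1138] shift mm [ 52.9  46.5 -68.1] rot [-0.53 -1.1  -0.24] |rot| 1.2 q [ 1.43  0.6  -0.44  2.01 -0.74  1.01  0.8 ] F [-0.9  3.9 -3.2] w 0.995 g 0.0
{"x":-1.8,"y":1.3,"z":19.5,"ax":-0.11,"ay":-0.22,"az":-0.05},{"x":-1.7,"y":1.2,"z":19.5,"ax":-0.11,"ay":-0.22,"az":-0.05},{"x":-1.6,"y":1.2,"z":19.5,"ax":-0.11,"ay":-0.22,"az":-0.05},{"x":-1.6,"y":1.2,"z":19.5,"ax":-0.11,"ay":-0.22,"az":-0.05},{"x":-1.5,"y":1.1,"z":19.5,"ax":-0.11,"ay":-0.22,"az":-0.05}
```

{"op": "jog_arm", "data": {"rows": [{"fingers":85,"x":0,"y":0,"z":20,"ax":0,"ay":0,"az":0},{"fingers":85,"x":0,"y":0,"z":20,"ax":0,"ay":0,"az":0},{"fingers":85,"x":0,"y":0,"z":10,"ax":0,"ay":0,"az":0},{"fingers":85,"x":0,"y":0,"z":0,"ax":0,"ay":0,"az":0},{"fingers":85,"x":0,"y":0,"z":0,"ax":0,"ay":0,"az":0},{"fingers":85,"x":0,"y":0,"z":0,"ax":0,"ay":0,"az":0},{"fingers":85,"x":0,"y":0,"z":0,"ax":0,"ay":0,"az":0},{"fingers":85,"x":0,"y":0,"z":0,"ax":0,"ay":0,"az":0}], "force": 50}}

```text
t: 2.0
eef_pos: [0.4167, -0.2769, 0.0847]
tool_rot: [-0.166, 0.835, 0.35, 0.391]
contact_force: [0.8, -0.1, 0.7]
gripper_width: 0.998
grasp_force: 0.0
```

Run:
```python
from plan import *
plan([.4425,-.2492,.0457],fr(45.8,50),3)
```

```text
t 2.00 from [ 0.4167 -0.2769  0.0847] shift mm [ 25.8  27.7 -39. ] rot [ 0.02 -0.32 -0.25] |rot| 0.4 q [ 1.39  0.64 -0.46  2.04 -0.78  0.9   0.82] F [ 0.8 -0.1  0.7] w 0.998 g 0.0
{"x":-1.9,"y":-0.3,"z":18,"ax":0.01,"ay":-0.11,"az":-0.08},{"x":-1.9,"y":-0.3,"z":18,"ax":0.01,"ay":-0.11,"az":-0.08},{"x":-1.9,"y":-0.3,"z":18,"ax":0.01,"ay":-0.11,"az":-0.08}
```

{"op": "jog_arm", "data": {"rows": [{"fingers":85,"x":-3,"y":-0.5,"z":18,"ax":0,"ay":0,"az":0},{"fingers":85,"x":-3,"y":-0.5,"z":18,"ax":0,"ay":0,"az":0},{"fingers":85,"x":0,"y":0,"z":18,"ax":0,"ay":0,"az":0},{"fingers":85,"x":0,"y":0,"z":0,"ax":0,"ay":0,"az":0},{"fingers":85,"x":0,"y":0,"z":0,"ax":0,"ay":0,"az":0},{"fingers":40,"x":0,"y":0,"z":0,"ax":0,"ay":0,"az":0},{"fingers":40,"x":0,"y":0,"z":0,"ax":0,"ay":0,"az":0},{"fingers":40,"x":0,"y":0,"z":0,"ax":0,"ay":0,"az":0}], "force": 50}}

```text
t: 2.8
eef_pos: [0.4423, -0.2492, 0.0456]
tool_rot: [-0.166, 0.835, 0.35, 0.391]
contact_force: [1.2, -1.1, 0.5]
gripper_width: 0.513
grasp_force: 0.0
```

{"op": "jog_arm", "data": {"rows": [{"fingers":40,"x":0,"y":0,"z":0,"ax":0,"ay":0,"az":0},{"fingers":40,"x":0,"y":0,"z":0,"ax":0,"ay":0,"az":0},{"fingers":40,"x":0,"y":0,"z":0,"ax":0,"ay":0,"az":0},{"fingers":40,"x":0,"y":0,"z":0,"ax":0,"ay":0,"az":0},{"fingers":40,"x":0,"y":0,"z":0,"ax":0,"ay":0,"az":0},{"fingers":40,"x":0,"y":0,"z":0,"ax":0,"ay":0,"az":0},{"fingers":40,"x":0,"y":0,"z":0,"ax":0,"ay":0,"az":0},{"fingers":40,"x":0,"y":0,"z":0,"ax":0,"ay":0,"az":0}], "force": 50}}

```text
t: 3.6
eef_pos: [0.442, -0.2489, 0.0456]
tool_rot: [-0.167, 0.834, 0.35, 0.391]
contact_force: [-4.9, -2.4, 5.6]
gripper_width: 0.469
grasp_force: 4.0
```

The opening went to about 40 mm, so the pads may not be holding the pack. I'll look.

Run:
```python
from plan import *
c=cam('wrist');save(c,'w3.png');p,r,s=pose();print(s['gripper_width'],s['grasp_force'])
t=cam('top')
L=blobs=None
a=cv2.resize(t['pixels'][260:340,400:500],(400,320))
w=cv2.resize(c['pixels'],(400,320)); cv2.imwrite('pics/w3.png',cv2.cvtColor(np.hstack([w,a]),cv2.COLOR_RGB2BGR))
```

```text
0.4669402247566031 3.9755411446094513
```

View pics/w3.png

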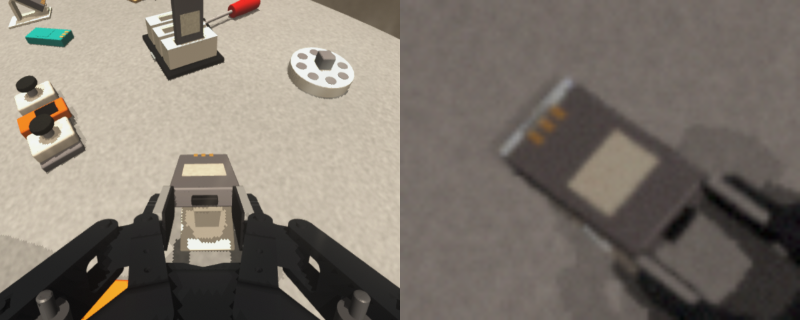

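Run:
```python
from plan import *
p,r,s=pose(); c=cam('wrist'); M=r.as_matrix()
sc=np.array([400/640,320/480])
for d in (-60,-40,-19,0): print('tool z',d,(proj(c,[p+M[:,2]*d/1000, p+M[:,2]*d/1000+M[:,1]*.025,p+M[:,2]*d/1000-M[:,1]*.025])*sc).round(0).tolist())
pc=np.array([.4404,-.2514,.0478]);pz=np.array([-.534,-.549,.643])
print('pack end',proj(c,[pc+.0425*pz])*sc,'tab',proj(c,[pc+.0485*pz])*sc)
t=cam('top'); print('top tip',proj(t,[p,p-M[:,2]*.019,pc+.0425*pz]))
q=c['T'];print('cam in tool',(M.T@(q[:3,3]-p)*1000).round(0),(M.T@q[:3,:3]).round(2).tolist())
```

```text
tool z -60 [[201.0, 214.0], [242.0, 214.0], [160.0, 214.0]]
tool z -40 [[201.0, 199.0], [238.0, 199.0], [165.0, 199.0]]
tool z -19 [[202.0, 186.0], [234.0, 186.0], [169.0, 186.0]]
tool z 0 [[202.0, 177.0], [231.0, 177.0], [173.0, 177.0]]
pack end [[202.11744593 202.97271651]] tab [[202.08804507 207.53934195]]
top tip [[452.5764241  303.78679903]
 [459.89276401 309.17779265]
 [470.79194046 316.84674878]]
cam in tool [  68.    1. -180.] [[0.0, -0.96, -0.27], [1.0, 0.0, 0.0], [-0.0, -0.27, 0.96]]
```

The tips only overlap the last few millimetres of the pack, at (175,195) and (240,195) in the left panel. They sit about 35 mm behind the nominal TCP. I'll open and go 30 mm deeper, then close fully.

{"op": "jog_arm", "data": {"rows": [{"fingers":85,"x":0,"y":0,"z":0,"ax":0,"ay":0,"az":0},{"fingers":85,"x":0,"y":0,"z":0,"ax":0,"ay":0,"az":0},{"fingers":85,"x":0,"y":0,"z":0,"ax":0,"ay":0,"az":0},{"fingers":85,"x":0,"y":0,"z":10,"ax":0,"ay":0,"az":0},{"fingers":85,"x":0,"y":0,"z":10,"ax":0,"ay":0,"az":0},{"fingers":85,"x":0,"y":0,"z":10,"ax":0,"ay":0,"az":0},{"fingers":85,"x":0,"y":0,"z":0,"ax":0,"ay":0,"az":0},{"fingers":60,"x":0,"y":0,"z":0,"ax":0,"ay":0,"az":0}], "force": 50}}

```text
t: 4.6
eef_pos: [0.4586, -0.2312, 0.026]
tool_rot: [-0.167, 0.834, 0.351, 0.391]
contact_force: [-0.9, -0.1, -0.2]
gripper_width: 0.852
grasp_force: 0.0
```

{"op": "jog_arm", "data": {"rows": [{"fingers":60,"x":0,"y":0,"z":0,"ax":0,"ay":0,"az":0},{"fingers":60,"x":0,"y":0,"z":0,"ax":0,"ay":0,"az":0},{"fingers":60,"x":0,"y":0,"z":0,"ax":0,"ay":0,"az":0},{"fingers":60,"x":0,"y":0,"z":0,"ax":0,"ay":0,"az":0},{"fingers":60,"x":0,"y":0,"z":0,"ax":0,"ay":0,"az":0},{"fingers":60,"x":0,"y":0,"z":0,"ax":0,"ay":0,"az":0},{"fingers":60,"x":0,"y":0,"z":0,"ax":0,"ay":0,"az":0},{"fingers":60,"x":0,"y":0,"z":0,"ax":0,"ay":0,"az":0}], "force": 50}}

```text
t: 5.4
eef_pos: [0.4585, -0.2318, 0.0262]
tool_rot: [-0.167, 0.834, 0.35, 0.391]
contact_force: [0.6, 0.2, -1.0]
gripper_width: 0.705
grasp_force: 0.0
```

Run:
```python
from plan import *
c=cam('wrist');p,r,s=pose();print(p,s['gripper_width'],s['grasp_force'],s['contact_force'])
cv2.imwrite('pics/w4.png',cv2.cvtColor(cv2.resize(c['pixels'][200:440,180:480],(750,600)),cv2.COLOR_RGB2BGR))
```

```text
[ 0.45851888 -0.23180426  0.02624553] 0.7014483216142419 0.0 [-0.06735677 -0.17140245 -0.30577877]
```

View pics/w4.png

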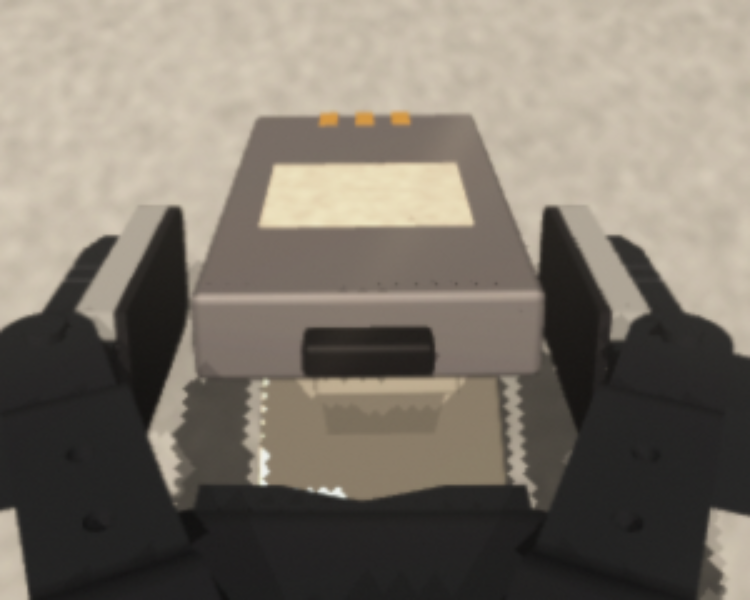

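The pads now straddle the pack on both sides, with tips near (180,210) and (545,210). Now I close them.

{"op": "jog_arm", "data": {"rows": [{"fingers":40,"x":0,"y":0,"z":0,"ax":0,"ay":0,"az":0},{"fingers":40,"x":0,"y":0,"z":0,"ax":0,"ay":0,"az":0},{"fingers":40,"x":0,"y":0,"z":0,"ax":0,"ay":0,"az":0},{"fingers":40,"x":0,"y":0,"z":0,"ax":0,"ay":0,"az":0},{"fingers":40,"x":0,"y":0,"z":0,"ax":0,"ay":0,"az":0},{"fingers":30,"x":0,"y":0,"z":0,"ax":0,"ay":0,"az":0},{"fingers":30,"x":0,"y":0,"z":0,"ax":0,"ay":0,"az":0},{"fingers":30,"x":0,"y":0,"z":0,"ax":0,"ay":0,"az":0}], "force": 50}}

```text
t: 6.25
eef_pos: [0.4585, -0.2319, 0.0264]
tool_rot: [-0.167, 0.834, 0.35, 0.391]
contact_force: [-4.1, -2.4, 5.4]
gripper_width: 0.577
grasp_force: 51.4
```

Run:
```python
from plan import *
p,r,s=pose(); M=r.as_matrix()
pc=np.array([.4404,-.2514,.0478]); print('pack centre in tool',(M.T@(pc-p)*1000).round(1), 'pitch err', (r.inv()*fr(45.8,50)).as_rotvec(degrees=True))
p1=p-M[:,2]*.03+M[:,0]*.01
plan(p1,r,3)
# upright above bay: TCP offset: centre in tool z
d=(M.T@(pc-p))[2]
plan([.5966-.03*.297,-.0354-.03*.955,.135+.0425-d],fr(72.8,0),13,p1,r)
```

```text
pack centre in tool [ -0.4   0.6 -34.1] pitch err [-0.02928497 -0.35970872 -0.25505054]
t 6.25 from [ 0.4585 -0.2319  0.0264] shift mm [-11.6 -12.   26.8] rot [0. 0. 0.] |rot| 0.0 q [ 1.32  0.75 -0.52  2.08 -0.86  0.72  0.88] F [-4.1 -2.4  5.4] w 0.577 g 51.4
{"x":3.3,"z":-10},{"x":3.3,"z":-10},{"x":3.3,"z":-10}
t 6.25 from [ 0.4468 -0.244   0.0532] shift mm [140.8 179.9 158.4] rot [ 11.73 -49.44 -25.45] |rot| 56.8 q [ 1.32  0.75 -0.52  2.08 -0.86  0.72  0.88] F [-4.1 -2.4  5.4] w 0.577 g 51.4
{"x":20.5,"y":-2,"z":5.7,"ax":0.9,"ay":-3.8,"az":-1.96},{"x":20.9,"y":-1.2,"z":4.3,"ax":0.9,"ay":-3.8,"az":-1.96},{"x":21.2,"y":-0.4,"z":2.9,"ax":0.9,"ay":-3.8,"az":-1.96},{"x":21.3,"y":0.4,"z":1.5,"ax":0.9,"ay":-3.8,"az":-1.96},{"x":21.4,"y":1.1,"z":0.1,"ax":0.9,"ay":-3.8,"az":-1.96},{"x":21.3,"y":1.8,"z":-1.3,"ax":0.9,"ay":-3.8,"az":-1.96},{"x":21.1,"y":2.5,"z":-2.8,"ax":0.9,"ay":-3.8,"az":-1.96},{"x":20.7,"y":3.2,"z":-4.2,"ax":0.9,"ay":-3.8,"az":-1.96},{"x":20.3,"y":3.8,"z":-5.6,"ax":0.9,"ay":-3.8,"az":-1.96},{"x":19.7,"y":4.4,"z":-7,"ax":0.9,"ay":-3.8,"az":-1.96},{"x":19.1,"y":4.9,"z":-8.4,"ax":0.9,"ay":-3.8,"az":-1.96},{"x":18.3,"y":5.4,"z":-9.7,"ax":0.9,"ay":-3.8,"az":-1.96},{"x":17.4,"y":5.9,"z":-11,"ax":0.9,"ay":-3.8,"az":-1.96}
```

{"op": "jog_arm", "data": {"rows": [{"fingers":30,"x":3.5,"y":0,"z":-10,"ax":0,"ay":0,"az":0},{"fingers":30,"x":3.5,"y":0,"z":-10,"ax":0,"ay":0,"az":0},{"fingers":30,"x":3.5,"y":0,"z":-10,"ax":0,"ay":0,"az":0},{"fingers":30,"x":20.5,"y":-2,"z":5,"ax":0.9,"ay":-3.8,"az":-2},{"fingers":30,"x":21,"y":-1,"z":4.5,"ax":0.9,"ay":-3.8,"az":-2},{"fingers":30,"x":21,"y":-0.5,"z":3,"ax":0.9,"ay":-3.8,"az":-2},{"fingers":30,"x":21.5,"y":0.5,"z":1.5,"ax":0.9,"ay":-3.8,"az":-2},{"fingers":30,"x":21.5,"y":1,"z":0,"ax":0.9,"ay":-3.8,"az":-2}]}}

```text
t: 7.05
eef_pos: [0.5013, -0.1745, 0.1164]
tool_rot: [-0.103, 0.847, 0.46, 0.247]
contact_force: [0.3, -0.6, -0.6]
gripper_width: 0.58
grasp_force: 51.7
```

{"op": "jog_arm", "data": {"rows": [{"fingers":30,"x":21.5,"y":2,"z":-1.5,"ax":0.9,"ay":-3.8,"az":-2},{"fingers":30,"x":21,"y":2.5,"z":-3,"ax":0.9,"ay":-3.8,"az":-2},{"fingers":30,"x":20.5,"y":3,"z":-4,"ax":0.9,"ay":-3.8,"az":-2},{"fingers":30,"x":20.5,"y":4,"z":-5.5,"ax":0.9,"ay":-3.8,"az":-2},{"fingers":30,"x":19.5,"y":4.5,"z":-7,"ax":0.9,"ay":-3.8,"az":-2},{"fingers":30,"x":19,"y":5,"z":-8.5,"ax":0.9,"ay":-3.8,"az":-2},{"fingers":30,"x":18.5,"y":5.5,"z":-9.5,"ax":0.9,"ay":-3.8,"az":-2},{"fingers":30,"x":17.5,"y":6,"z":-11,"ax":0.9,"ay":-3.8,"az":-2}]}}

```text
t: 7.85
eef_pos: [0.5875, -0.0633, 0.2142]
tool_rot: [0.003, 0.802, 0.597, -0.0]
contact_force: [0.2, 0.2, -0.5]
gripper_width: 0.577
grasp_force: 51.7
```

Run:
```python
from plan import *
plan([.5966,-.0354,.15],fr(72.8,0),6)
```

```text
t 7.85 from [ 0.5875 -0.0633  0.2142] shift mm [  9.1  27.9 -64.2] rot [0.28 0.27 0.49] |rot| 0.6 q [ 0.24  0.34 -0.31  1.73  0.12  1.09 -0.4 ] F [ 0.2  0.2 -0.5] w 0.577 g 51.7
{"x":4.9,"y":0.1,"z":10.7,"ax":0.05,"ay":0.04,"az":0.08},{"x":4.9,"y":0.1,"z":10.7,"ax":0.05,"ay":0.04,"az":0.08},{"x":4.9,"y":0.1,"z":10.7,"ax":0.05,"ay":0.04,"az":0.08},{"x":4.9,"y":0.1,"z":10.7,"ax":0.05,"ay":0.04,"az":0.08},{"x":4.9,"y":0.1,"z":10.7,"ax":0.05,"ay":0.04,"az":0.08},{"x":4.9,"y":0.1,"z":10.7,"ax":0.05,"ay":0.04,"az":0.08}
```

{"op": "jog_arm", "data": {"rows": [{"fingers":30,"x":7,"y":0,"z":0,"ax":0.1,"ay":0.1,"az":0.1},{"fingers":30,"x":7,"y":0,"z":5,"ax":0.1,"ay":0.1,"az":0.2},{"fingers":30,"x":7.5,"y":0.5,"z":15,"ax":0.1,"ay":0.1,"az":0.2},{"fingers":30,"x":8,"y":0,"z":25,"ax":0,"ay":0,"az":0},{"fingers":30,"x":0,"y":0,"z":30,"ax":0,"ay":0,"az":0},{"fingers":30,"x":0,"y":0,"z":30,"ax":0,"ay":0,"az":0},{"fingers":30,"x":0,"y":0,"z":25,"ax":0,"ay":0,"az":0},{"fingers":30,"x":0,"y":0,"z":10,"ax":0,"ay":0,"az":0}]}}

```text
t: 8.65
eef_pos: [0.5929, -0.0365, 0.0684]
tool_rot: [-0.004, 0.806, 0.592, -0.001]
contact_force: [-0.2, 0.1, 0.0]
gripper_width: 0.574
grasp_force: 51.9
```

{"op": "jog_arm", "data": {"rows": [{"fingers":30,"x":0,"y":0,"z":0,"ax":0,"ay":0,"az":0},{"fingers":30,"x":0,"y":0,"z":0,"ax":0,"ay":0,"az":0},{"fingers":30,"x":0,"y":0,"z":0,"ax":0,"ay":0,"az":0},{"fingers":30,"x":0,"y":0,"z":0,"ax":0,"ay":0,"az":0},{"fingers":30,"x":0,"y":0,"z":0,"ax":0,"ay":0,"az":0},{"fingers":30,"x":0,"y":0,"z":0,"ax":0,"ay":0,"az":0},{"fingers":30,"x":0,"y":0,"z":0,"ax":0,"ay":0,"az":0},{"fingers":30,"x":0,"y":0,"z":0,"ax":0,"ay":0,"az":0}]}}

```text
t: 9.45
eef_pos: [0.5966, -0.0347, 0.0726]
tool_rot: [-0.002, 0.805, 0.593, 0.001]
contact_force: [-0.2, -0.3, -0.7]
gripper_width: 0.575
grasp_force: 51.9
```

Run:
```python
from plan import *
plan([.5966,-.0354,.0635],fr(72.8,0),1)
c=cam('scene');w=cam('wrist')
cv2.imwrite('pics/s5.png',cv2.cvtColor(np.hstack([cv2.resize(c['pixels'][200:320,260:380],(400,400),interpolation=cv2.INTER_CUBIC),cv2.resize(w['pixels'][150:450,170:470],(400,400))]),cv2.COLOR_RGB2BGR))
p,r,s=pose();M=r.as_matrix()
print('cam in tool',(M.T@(w['T'][:3,3]-p)*1000).round(0))
f=lambda z,dx,dy:[.5966+dx*np.cos(np.radians(-17.2))-dy*np.sin(np.radians(-17.2)),-.0354+dx*np.sin(np.radians(-17.2))+dy*np.cos(np.radians(-17.2)),z]
Q=[f(.039,dx,dy) for dx,dy in((-.027,-.0085),(.027,-.0085),(.027,.0085),(-.027,.0085))]+[f(.0645,dx,dy) for dx,dy in((-.025,-.007),(.025,-.007),(.025,.007),(-.025,.007))]
print('slot+foot in scene crop',((proj(c,Q)-[260,200])*400/120).round(0).tolist()); print('wrist crop',((proj(w,Q)-[170,150])*400/300).round(0).tolist())
```

```text
t 9.45 from [ 0.5966 -0.0347  0.0726] shift mm [ 0.  -0.7 -9.1] rot [-0.06 -0.25 -0.02] |rot| 0.3 q [ 0.18  0.5  -0.29  1.83  0.18  0.83 -0.5 ] F [-0.2 -0.3 -0.7] w 0.575 g 51.9
{"x":-0.7,"y":0.2,"z":9.1,"ax":-0.06,"ay":-0.25,"az":-0.02}
cam in tool [  69.    1. -180.]
slot+foot in scene crop [[161.0, 232.0], [203.0, 300.0], [232.0, 289.0], [190.0, 223.0], [164.0, 201.0], [204.0, 263.0], [228.0, 255.0], [188.0, 193.0]]
wrist crop [[148.0, 148.0], [261.0, 148.0], [262.0, 113.0], [146.0, 113.0], [145.0, 165.0], [263.0, 165.0], [264.0, 133.0], [144.0, 133.0]]
```

View pics/s5.png

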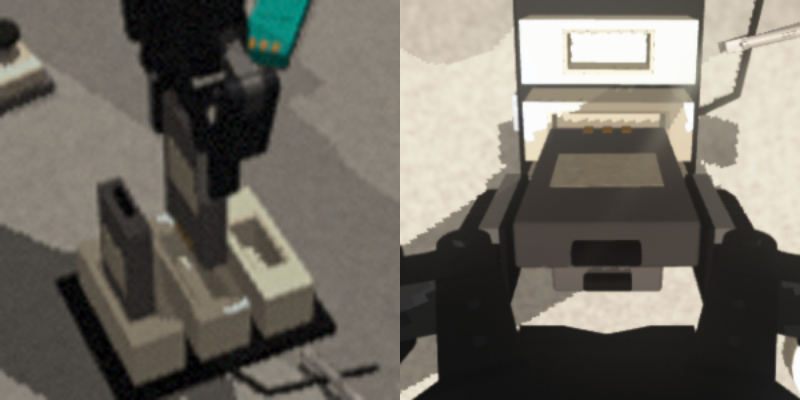

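Run:
```python
from plan import *
w=cam('wrist');g=cv2.cvtColor(w['pixels'],cv2.COLOR_RGB2GRAY).astype(int)
for a,b in((296,303),(336,343)): print(list(zip(range(160,256),g[160:256,a:b].mean(1).round().astype(int).tolist()))[0:96:1])
print('row 238',g[236:239,270:385].mean(0).round().astype(int).tolist()); print('row 252',g[251:254,270:385].mean(0).round().astype(int).tolist())
f=lambda z,dx,dy:[.5966+dx*np.cos(np.radians(-17.2))-dy*np.sin(np.radians(-17.2)),-.0354+dx*np.sin(np.radians(-17.2))+dy*np.cos(np.radians(-17.2)),z]
for n,z,dy in(('nar top far',.039,.038+.0145),('nar top near',.039,.038-.0145),('nar slot far',.039,.038+.0085),('wide top far',.039,.0145),('wide slot far',.039,.0085),('foot far',.064,.007)): print(n,proj(w,[f(z,0,dy)]).round(1))
```

```text
[(160, 89), (161, 115), (162, 138), (163, 146), (164, 198), (165, 246), (166, 252), (167, 252), (168, 253), (169, 252), (170, 252), (171, 250), (172, 238), (173, 226), (174, 232), (175, 223), (176, 218), (177, 217), (178, 213), (179, 204), (180, 203), (181, 199), (182, 193), (183, 200), (184, 212), (185, 217), (186, 218), (187, 218), (188, 215), (189, 206), (190, 204), (191, 201), (192, 201), (193, 210), (194, 214), (195, 210), (196, 186), (197, 145), (198, 142), (199, 142), (200, 142), (201, 157), (202, 226), (203, 246), (204, 247), (205, 248), (206, 251), (207, 252), (208, 252), (209, 252), (210, 252), (211, 251), (212, 229), (213, 125), (214, 83), (215, 96), (216, 125), (217, 140), (218, 141), (219, 142), (220, 141), (221, 141), (222, 141), (223, 141), (224, 140), (225, 146), (226, 196), (227, 244), (228, 251), (229, 252), (230, 252), (231, 252), (232, 246), (233, 212), (234, 166), (235, 199), (236, 222), (237, 224), (238, 223), (239, 214), (240, 200), (241, 184), (242, 168), (243, 166), (244, 163), (245, 139), (246, 96), (247, 71), (248, 68), (249, 68), (250, 67), (251, 67), (252
[... 1727 characters left out ...]
 210, 215, 215, 215, 215, 215, 223]
row 252 [238, 226, 225, 225, 224, 224, 224, 224, 222, 203, 139, 87, 74, 73, 71, 69, 68, 68, 68, 68, 67, 68, 67, 67, 67, 68, 67, 67, 67, 67, 66, 66, 66, 66, 66, 66, 66, 66, 66, 66, 66, 66, 65, 65, 65, 65, 65, 65, 65, 64, 64, 64, 64, 64, 64, 64, 64, 64, 64, 64, 63, 64, 63, 64, 64, 64, 63, 63, 64, 64, 63, 63, 64, 64, 64, 64, 64, 65, 65, 65, 66, 67, 68, 70, 72, 74, 76, 78, 81, 83, 86, 88, 90, 91, 92, 92, 92, 91, 91, 90, 105, 164, 206, 212, 213, 213, 213, 214, 214, 214, 213, 213, 212, 213, 213]
nar top far [[323.1 163.1]]
nar top near [[323.1 211.3]]
nar slot far [[323.1 173.4]]
wide top far [[323.2 225.5]]
wide slot far [[323.2 234.9]]
foot far [[323.  249.7]]
```

Dock edges in the wrist view agree with the estimate to within 1 px. The pack's foot (edge at row 245, columns 280–371) is centred over the slot to within about 1 mm. I lower it gently.

{"op": "jog_arm", "data": {"rows": [{"fingers":30,"x":-0.8,"y":0.5,"z":4,"ax":0,"ay":0,"az":0},{"fingers":30,"x":0,"y":0,"z":6,"ax":0,"ay":0,"az":0},{"fingers":30,"x":0,"y":0,"z":6,"ax":0,"ay":0,"az":0},{"fingers":30,"x":0,"y":0,"z":5,"ax":0,"ay":0,"az":0},{"fingers":30,"x":0,"y":0,"z":4,"ax":0,"ay":0,"az":0},{"fingers":30,"x":0,"y":0,"z":3,"ax":0,"ay":0,"az":0},{"fingers":30,"x":0,"y":0,"z":0,"ax":0,"ay":0,"az":0},{"fingers":30,"x":0,"y":0,"z":0,"ax":0,"ay":0,"az":0}]}}

```text
t: 10.4
eef_pos: [0.5969, -0.0355, 0.0446]
tool_rot: [-0.002, 0.805, 0.593, 0.001]
contact_force: [-0.2, 0.3, -0.6]
gripper_width: 0.578
grasp_force: 51.9
```

{"op": "jog_arm", "data": {"rows": [{"fingers":30,"x":0,"y":0,"z":3,"ax":0,"ay":0,"az":0},{"fingers":30,"x":0,"y":0,"z":3,"ax":0,"ay":0,"az":0},{"fingers":30,"x":0,"y":0,"z":3,"ax":0,"ay":0,"az":0},{"fingers":30,"x":0,"y":0,"z":3,"ax":0,"ay":0,"az":0},{"fingers":30,"x":0,"y":0,"z":2,"ax":0,"ay":0,"az":0},{"fingers":30,"x":0,"y":0,"z":0,"ax":0,"ay":0,"az":0},{"fingers":30,"x":0,"y":0,"z":0,"ax":0,"ay":0,"az":0},{"fingers":30,"x":0,"y":0,"z":0,"ax":0,"ay":0,"az":0}]}}

```text
t: 11.2
eef_pos: [0.5969, -0.0354, 0.0307]
tool_rot: [-0.002, 0.805, 0.593, 0.001]
contact_force: [0.1, 0.6, -1.2]
gripper_width: 0.576
grasp_force: 51.8
```

{"op": "jog_arm", "data": {"rows": [{"fingers":30,"x":0,"y":0,"z":1,"ax":0,"ay":0,"az":0},{"fingers":30,"x":0,"y":0,"z":1,"ax":0,"ay":0,"az":0},{"fingers":30,"x":0,"y":0,"z":1,"ax":0,"ay":0,"az":0},{"fingers":30,"x":0,"y":0,"z":1,"ax":0,"ay":0,"az":0},{"fingers":30,"x":0,"y":0,"z":0,"ax":0,"ay":0,"az":0},{"fingers":30,"x":0,"y":0,"z":0,"ax":0,"ay":0,"az":0},{"fingers":30,"x":0,"y":0,"z":0,"ax":0,"ay":0,"az":0},{"fingers":30,"x":0,"y":0,"z":0,"ax":0,"ay":0,"az":0}]}}

```text
t: 12.0
eef_pos: [0.5971, -0.0354, 0.0284]
tool_rot: [-0.001, 0.805, 0.593, 0.001]
contact_force: [-4.6, 0.7, 15.4]
gripper_width: 0.574
grasp_force: 53.5
```

A firm 15 N contact at the expected floor height. I release and retreat.

{"op": "jog_arm", "data": {"rows": [{"fingers":60,"x":0,"y":0,"z":0,"ax":0,"ay":0,"az":0},{"fingers":70,"x":0,"y":0,"z":0,"ax":0,"ay":0,"az":0},{"fingers":80,"x":0,"y":0,"z":0,"ax":0,"ay":0,"az":0},{"fingers":80,"x":0,"y":0,"z":0,"ax":0,"ay":0,"az":0},{"fingers":80,"x":0,"y":0,"z":-10,"ax":0,"ay":0,"az":0},{"fingers":80,"x":0,"y":0,"z":-25,"ax":0,"ay":0,"az":0},{"fingers":80,"x":0,"y":0,"z":-40,"ax":0,"ay":0,"az":0},{"fingers":80,"x":0,"y":0,"z":-40,"ax":0,"ay":0,"az":0}]}}

```text
t: 12.8
eef_pos: [0.5963, -0.0359, 0.143]
tool_rot: [-0.002, 0.805, 0.593, 0.001]
contact_force: [1.5, -0.6, -0.5]
gripper_width: 0.936
grasp_force: 0.0
```

Run:
```python
from plan import *
pc=np.array([.4491,.3066,.0483]);y=np.radians(-24.5)
pz=np.array([-np.cos(y)*.766,-np.sin(y)*.766,.643])
T=fr(-24.5,50)
pre=pc+pz*.07; print(pre,pc-pz*.034)
plan(pre+[0,0,.04],T,12)
t=cam('scene'); print(((proj(t,[[.5966,-.0354,.099]])-[260,200])*400/120))
cv2.imwrite('pics/s6.png',cv2.cvtColor(cv2.resize(t['pixels'][200:320,260:380],(500,500),interpolation=cv2.INTER_CUBIC),cv2.COLOR_RGB2BGR))
```

```text
[0.40030788 0.32883585 0.09331   ] [0.47279903 0.29579973 0.026438  ]
t 12.80 from [ 0.5963 -0.0359  0.143 ] shift mm [-196.   364.7   -9.7] rot [-42.43  37.04  90.26] |rot| 106.4 q [ 0.2   0.42 -0.31  1.78  0.15  0.97 -0.47] F [ 1.5 -0.6 -0.5] w 0.936 g 0.0
{"x":24.2,"y":-24.6,"z":1,"ax":-3.54,"ay":3.09,"az":7.52},{"x":20.7,"y":-27.6,"z":0.6,"ax":-3.54,"ay":3.09,"az":7.52},{"x":16.9,"y":-30.1,"z":-0.2,"ax":-3.54,"ay":3.09,"az":7.52},{"x":12.9,"y":-32,"z":-1.3,"ax":-3.54,"ay":3.09,"az":7.52},{"x":8.7,"y":-33.3,"z":-2.8,"ax":-3.54,"ay":3.09,"az":7.52},{"x":4.5,"y":-33.9,"z":-4.5,"ax":-3.54,"ay":3.09,"az":7.52},{"x":0.3,"y":-33.9,"z":-6.4,"ax":-3.54,"ay":3.09,"az":7.52},{"x":-3.7,"y":-33.2,"z":-8.6,"ax":-3.54,"ay":3.09,"az":7.52},{"x":-7.5,"y":-31.9,"z":-10.9,"ax":-3.54,"ay":3.09,"az":7.52},{"x":-10.9,"y":-29.9,"z":-13.3,"ax":-3.54,"ay":3.09,"az":7.52},{"x":-13.9,"y":-27.4,"z":-15.8,"ax":-3.54,"ay":3.09,"az":7.52},{"x":-16.3,"y":-24.4,"z":-18.2,"ax":-3.54,"ay":3.09,"az":7.52}
[[195.23395314 180.86818151]]
```

View pics/s6.png

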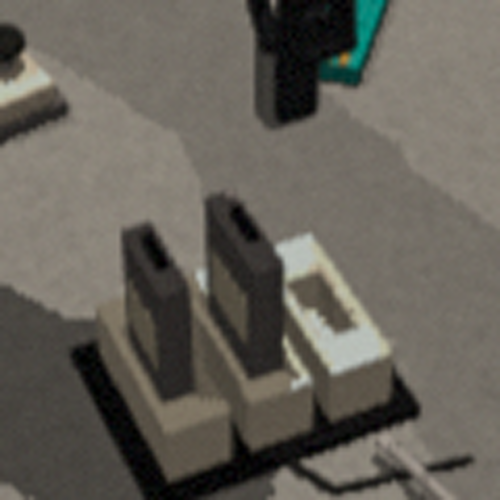

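The wide pack stands upright in the middle bay, with its top level with the charging pack. The mid pack is unmoved and the gripper is clear. Next is the narrow pack.

Run:
```python
from plan import *
plan([.4003,.3288,.13],fr(-24.5,50),16)
```

```text
t 12.85 from [ 0.6009 -0.0357  0.1506] shift mm [-200.6  364.5  -20.6] rot [-42.1   36.4   90.31] |rot| 106.1 q [ 0.2   0.41 -0.31  1.77  0.15  0.97 -0.47] F [2.2 0.3 5.1] w 0.934 g 0.0
{"x":18,"y":-18.7,"z":1.3,"ax":-2.63,"ay":2.27,"az":5.64},{"x":16.1,"y":-20.5,"z":1,"ax":-2.63,"ay":2.27,"az":5.64},{"x":13.9,"y":-22,"z":0.7,"ax":-2.63,"ay":2.27,"az":5.64},{"x":11.7,"y":-23.3,"z":0.1,"ax":-2.63,"ay":2.27,"az":5.64},{"x":9.3,"y":-24.3,"z":-0.5,"ax":-2.63,"ay":2.27,"az":5.64},{"x":7,"y":-25.1,"z":-1.4,"ax":-2.63,"ay":2.27,"az":5.64},{"x":4.5,"y":-25.5,"z":-2.3,"ax":-2.63,"ay":2.27,"az":5.64},{"x":2.1,"y":-25.7,"z":-3.3,"ax":-2.63,"ay":2.27,"az":5.64},{"x":-0.3,"y":-25.6,"z":-4.5,"ax":-2.63,"ay":2.27,"az":5.64},{"x":-2.6,"y":-25.3,"z":-5.7,"ax":-2.63,"ay":2.27,"az":5.64},{"x":-4.8,"y":-24.6,"z":-7,"ax":-2.63,"ay":2.27,"az":5.64},{"x":-6.9,"y":-23.7,"z":-8.3,"ax":-2.63,"ay":2.27,"az":5.64},{"x":-8.8,"y":-22.5,"z":-9.7,"ax":-2.63,"ay":2.27,"az":5.64},{"x":-10.5,"y":-21.1,"z":-11.1,"ax":-2.63,"ay":2.27,"az":5.64},{"x":-12,"y":-19.4,"z":-12.5,"ax":-2.63,"ay":2.27,"az":5.64},{"x":-13.3,"y":-17.6,"z":-13.8,"ax":-2.63,"ay":2.27,"az":5.64}
```

{"op": "jog_arm", "data": {"rows": [{"fingers":80,"x":18,"y":-18.5,"z":1,"ax":-2.6,"ay":2.3,"az":5.6},{"fingers":80,"x":16,"y":-20.5,"z":1,"ax":-2.6,"ay":2.3,"az":5.6},{"fingers":80,"x":14,"y":-22,"z":0.5,"ax":-2.6,"ay":2.3,"az":5.6},{"fingers":80,"x":11.5,"y":-23.5,"z":0,"ax":-2.6,"ay":2.3,"az":5.6},{"fingers":80,"x":9.5,"y":-24.5,"z":-0.5,"ax":-2.6,"ay":2.3,"az":5.6},{"fingers":80,"x":7,"y":-25,"z":-1.5,"ax":-2.6,"ay":2.3,"az":5.6},{"fingers":80,"x":4.5,"y":-25.5,"z":-2.5,"ax":-2.6,"ay":2.3,"az":5.6},{"fingers":80,"x":2,"y":-25.5,"z":-3.5,"ax":-2.6,"ay":2.3,"az":5.6}]}}

```text
t: 13.65
eef_pos: [0.5083, 0.1192, 0.1344]
tool_rot: [0.047, 0.938, 0.28, 0.198]
contact_force: [0.6, -1.1, 0.1]
gripper_width: 0.936
grasp_force: 0.0
```

{"op": "jog_arm", "data": {"rows": [{"fingers":80,"x":-0.5,"y":-25.5,"z":-4.5,"ax":-2.6,"ay":2.3,"az":5.6},{"fingers":80,"x":-2.5,"y":-25,"z":-5.5,"ax":-2.6,"ay":2.3,"az":5.6},{"fingers":80,"x":-5,"y":-24.5,"z":-7,"ax":-2.6,"ay":2.3,"az":5.6},{"fingers":80,"x":-7,"y":-23.5,"z":-8.5,"ax":-2.6,"ay":2.3,"az":5.6},{"fingers":80,"x":-9,"y":-22.5,"z":-9.5,"ax":-2.6,"ay":2.3,"az":5.6},{"fingers":80,"x":-10.5,"y":-21,"z":-11,"ax":-2.6,"ay":2.3,"az":5.6},{"fingers":80,"x":-12,"y":-19.5,"z":-12.5,"ax":-2.6,"ay":2.3,"az":5.6},{"fingers":80,"x":-13.5,"y":-17.5,"z":-14,"ax":-2.6,"ay":2.3,"az":5.6}]}}

```text
t: 14.45
eef_pos: [0.4631, 0.1725, 0.1251]
tool_rot: [0.08, 0.956, 0.133, 0.248]
contact_force: [-0.3, 0.2, -0.4]
gripper_width: 0.941
grasp_force: 0.0
```

{"op": "jog_arm", "data": {"rows": [{"fingers":80,"x":0,"y":0,"z":0,"ax":0,"ay":0,"az":0},{"fingers":80,"x":0,"y":0,"z":0,"ax":0,"ay":0,"az":0},{"fingers":80,"x":0,"y":0,"z":0,"ax":0,"ay":0,"az":0},{"fingers":80,"x":0,"y":0,"z":0,"ax":0,"ay":0,"az":0},{"fingers":80,"x":0,"y":0,"z":0,"ax":0,"ay":0,"az":0},{"fingers":80,"x":0,"y":0,"z":0,"ax":0,"ay":0,"az":0},{"fingers":80,"x":0,"y":0,"z":0,"ax":0,"ay":0,"az":0},{"fingers":80,"x":0,"y":0,"z":0,"ax":0,"ay":0,"az":0}]}}

```text
t: 15.25
eef_pos: [0.463, 0.1717, 0.1244]
tool_rot: [0.081, 0.956, 0.133, 0.248]
contact_force: [-0.4, -0.2, -0.3]
gripper_width: 0.936
grasp_force: 0.0
```

Run:
```python
from m import *
from plan import *
plan([.4003,.3288,.0933],fr(-24.5,50),4)
c=cam('wrist');save(c,'w7.png')
pc=np.array([.4491,.3066,.0483]);y=np.radians(-24.5);pz=np.array([-np.cos(y)*.766,-np.sin(y)*.766,.643])
print('pred label,brass,tab',proj(c,[[.4532,.3047,.0537],[.4832,.291,.025],pc+.0455*pz]).round(1).tolist())
u=proj(c,[pc])[0].astype(int)
for n,lo,hi in(('label',(8,30,110),(30,110,255)),('brass',(8,115,80),(25,255,255))):
  print(n,[(int(a),p.round(1).tolist()) for a,p in blobs(c,lo,hi,(u[0]-60,u[1]-60,120,120),5)[1]])
```

```text
t 15.25 from [0.463  0.1717 0.1244] shift mm [-62.7 157.1 -31.1] rot [-13.75  17.38  36.73] |rot| 42.9 q [-1.25  0.12  0.48  2.42  0.93  0.46 -2.89] F [-0.4 -0.2 -0.3] w 0.936 g 0.0
{"x":-5.1,"y":-42.5,"z":-4.5,"ax":-3.44,"ay":4.35,"az":9.18},{"x":-11.4,"y":-40.8,"z":-7.6,"ax":-3.44,"ay":4.35,"az":9.18},{"x":-17,"y":-37.9,"z":-11.1,"ax":-3.44,"ay":4.35,"az":9.18},{"x":-21.8,"y":-34,"z":-14.7,"ax":-3.44,"ay":4.35,"az":9.18}
pred label,brass,tab [[110.3, 243.6], [154.6, 217.7], [48.6, 287.1]]
label [(8139, [101.7, 224.5]), (2253, [144.9, 282.2]), (820, [65.4, 298.2])]
brass [(43, [148.6, 208.9]), (44, [156.6, 215.2]), (40, [163.9, 221.8])]
```

Joint 7 hit its range, so I'll take the half-turn-equivalent grasp instead (tool x reversed).

Run:
```python
from plan import *
plan([.50,.20,.20],fr(100,0),15)
plan([.4003,.3288,.12],fr(155.5,-50),9,np.array([.5,.2,.2]),fr(100,0))
```

```text
t 15.30 from [0.463  0.1719 0.1244] shift mm [37.  28.1 75.6] rot [ 30.61 -12.37 -81.99] |rot| 88.4 q [-1.25  0.12  0.48  2.42  0.93  0.46 -2.89] F [ 0.  -0.3 -0.2] w 0.937 g 0.0
{"x":4.9,"y":-0.1,"z":-3.3,"ax":2.04,"ay":-0.82,"az":-5.47},{"x":4.9,"y":0.2,"z":-3.4,"ax":2.04,"ay":-0.82,"az":-5.47},{"x":4.8,"y":0.5,"z":-3.5,"ax":2.04,"ay":-0.82,"az":-5.47},{"x":4.7,"y":0.9,"z":-3.5,"ax":2.04,"ay":-0.82,"az":-5.47},{"x":4.5,"y":1.2,"z":-3.6,"ax":2.04,"ay":-0.82,"az":-5.47},{"x":4.3,"y":1.5,"z":-3.8,"ax":2.04,"ay":-0.82,"az":-5.47},{"x":4.1,"y":1.7,"z":-3.9,"ax":2.04,"ay":-0.82,"az":-5.47},{"x":3.9,"y":2,"z":-4,"ax":2.04,"ay":-0.82,"az":-5.47},{"x":3.6,"y":2.2,"z":-4.1,"ax":2.04,"ay":-0.82,"az":-5.47},{"x":3.3,"y":2.4,"z":-4.3,"ax":2.04,"ay":-0.82,"az":-5.47},{"x":3.1,"y":2.5,"z":-4.4,"ax":2.04,"ay":-0.82,"az":-5.47},{"x":2.7,"y":2.6,"z":-4.5,"ax":2.04,"ay":-0.82,"az":-5.47},{"x":2.4,"y":2.7,"z":-4.7,"ax":2.04,"ay":-0.82,"az":-5.47},{"x":2.1,"y":2.8,"z":-4.8,"ax":2.04,"ay":-0.82,"az":-5.47},{"x":1.8,"y":2.8,"z":-4.9,"ax":2.04,"ay":-0.82,"az":-5.47}
t 15.30 from [0.5 0.2 0.2] shift mm [-99.7 128.8 -80. ] rot [-24.17 -45.93 -51.82] |rot| 73.3 q [-1.25  0.12  0.48  2.42  0.93  0.46 -2.89] F [ 0.  -0.3 -0.2] w 0.937 g 0.0
{"x":16,"y":-8.4,"z":8.9,"ax":-2.69,"ay":-5.1,"az":-5.76},{"x":17.5,"y":-7.1,"z":7,"ax":-2.69,"ay":-5.1,"az":-5.76},{"x":18.7,"y":-5.6,"z":5.1,"ax":-2.69,"ay":-5.1,"az":-5.76},{"x":19.5,"y":-3.8,"z":3.2,"ax":-2.69,"ay":-5.1,"az":-5.76},{"x":20,"y":-2,"z":1.3,"ax":-2.69,"ay":-5.1,"az":-5.76},{"x":20.2,"z":-0.5,"ax":-2.69,"ay":-5.1,"az":-5.76},{"x":19.9,"y":2.1,"z":-2.3,"ax":-2.69,"ay":-5.1,"az":-5.76},{"x":19.3,"y":4.3,"z":-3.9,"ax":-2.69,"ay":-5.1,"az":-5.76},{"x":18.4,"y":6.4,"z":-5.3,"ax":-2.69,"ay":-5.1,"az":-5.76}
```

{"op": "jog_arm", "data": {"rows": [{"fingers":80,"x":5,"y":0,"z":-3.5,"ax":2,"ay":-0.8,"az":-5.5},{"fingers":80,"x":5,"y":0,"z":-3.5,"ax":2,"ay":-0.8,"az":-5.5},{"fingers":80,"x":5,"y":0.5,"z":-3.5,"ax":2,"ay":-0.8,"az":-5.5},{"fingers":80,"x":4.5,"y":1,"z":-3.5,"ax":2,"ay":-0.8,"az":-5.5},{"fingers":80,"x":4.5,"y":1,"z":-3.5,"ax":2,"ay":-0.8,"az":-5.5},{"fingers":80,"x":4.5,"y":1.5,"z":-4,"ax":2,"ay":-0.8,"az":-5.5},{"fingers":80,"x":4,"y":1.5,"z":-4,"ax":2,"ay":-0.8,"az":-5.5},{"fingers":80,"x":4,"y":2,"z":-4,"ax":2,"ay":-0.8,"az":-5.5}]}}

```text
t: 16.1
eef_pos: [0.481, 0.1857, 0.1632]
tool_rot: [0.046, 0.86, 0.491, 0.133]
contact_force: [1.1, -0.9, -1.1]
gripper_width: 0.938
grasp_force: 0.0
```

{"op": "jog_arm", "data": {"rows": [{"fingers":80,"x":3.5,"y":2,"z":-4,"ax":2,"ay":-0.8,"az":-5.5},{"fingers":80,"x":3.5,"y":2.5,"z":-4.5,"ax":2,"ay":-0.8,"az":-5.5},{"fingers":80,"x":3,"y":2.5,"z":-4.5,"ax":2,"ay":-0.8,"az":-5.5},{"fingers":80,"x":2.5,"y":2.5,"z":-4.5,"ax":2,"ay":-0.8,"az":-5.5},{"fingers":80,"x":2.5,"y":2.5,"z":-4.5,"ax":2,"ay":-0.8,"az":-5.5},{"fingers":80,"x":2,"y":3,"z":-5,"ax":2,"ay":-0.8,"az":-5.5},{"fingers":80,"x":2,"y":3,"z":-5,"ax":2,"ay":-0.8,"az":-5.5},{"fingers":80,"x":0,"y":0,"z":0,"ax":0,"ay":0,"az":0}]}}

```text
t: 16.9
eef_pos: [0.4995, 0.1991, 0.1993]
tool_rot: [0.008, 0.656, 0.755, 0.01]
contact_force: [-0.5, 0.4, -0.1]
gripper_width: 0.937
grasp_force: 0.0
```

Run:
```python
from plan import *
plan([.4003,.3288,.12],fr(155.5,-50),16)
```

```text
t 16.90 from [0.4995 0.1991 0.1993] shift mm [-99.2 129.7 -79.3] rot [-23.69 -44.92 -54.25] |rot| 74.3 q [-0.75  0.23  0.3   1.91 -0.07  0.98 -0.29] F [-0.5  0.4 -0.1] w 0.937 g 0.0
{"x":8.9,"y":-5.1,"z":4.8,"ax":-1.48,"ay":-2.81,"az":-3.39},{"x":9.4,"y":-4.7,"z":4.3,"ax":-1.48,"ay":-2.81,"az":-3.39},{"x":9.9,"y":-4.3,"z":3.7,"ax":-1.48,"ay":-2.81,"az":-3.39},{"x":10.3,"y":-3.7,"z":3.1,"ax":-1.48,"ay":-2.81,"az":-3.39},{"x":10.6,"y":-3.2,"z":2.5,"ax":-1.48,"ay":-2.81,"az":-3.39},{"x":10.9,"y":-2.6,"z":1.9,"ax":-1.48,"ay":-2.81,"az":-3.39},{"x":11.1,"y":-2,"z":1.3,"ax":-1.48,"ay":-2.81,"az":-3.39},{"x":11.2,"y":-1.4,"z":0.7,"ax":-1.48,"ay":-2.81,"az":-3.39},{"x":11.3,"y":-0.7,"z":0.1,"ax":-1.48,"ay":-2.81,"az":-3.39},{"x":11.3,"z":-0.5,"ax":-1.48,"ay":-2.81,"az":-3.39},{"x":11.3,"y":0.7,"z":-1,"ax":-1.48,"ay":-2.81,"az":-3.39},{"x":11.2,"y":1.4,"z":-1.5,"ax":-1.48,"ay":-2.81,"az":-3.39},{"x":11,"y":2.1,"z":-2,"ax":-1.48,"ay":-2.81,"az":-3.39},{"x":10.7,"y":2.8,"z":-2.5,"ax":-1.48,"ay":-2.81,"az":-3.39},{"x":10.4,"y":3.4,"z":-2.9,"ax":-1.48,"ay":-2.81,"az":-3.39},{"x":10,"y":4.1,"z":-3.3,"ax":-1.48,"ay":-2.81,"az":-3.39}
```

{"op": "jog_arm", "data": {"rows": [{"fingers":80,"x":9,"y":-5,"z":5,"ax":-1.5,"ay":-2.8,"az":-3.4},{"fingers":80,"x":9.5,"y":-4.5,"z":4.5,"ax":-1.5,"ay":-2.8,"az":-3.4},{"fingers":80,"x":10,"y":-4.5,"z":3.5,"ax":-1.5,"ay":-2.8,"az":-3.4},{"fingers":80,"x":10.5,"y":-3.5,"z":3,"ax":-1.5,"ay":-2.8,"az":-3.4},{"fingers":80,"x":10.5,"y":-3,"z":2.5,"ax":-1.5,"ay":-2.8,"az":-3.4},{"fingers":80,"x":11,"y":-2.5,"z":2,"ax":-1.5,"ay":-2.8,"az":-3.4},{"fingers":80,"x":11,"y":-2,"z":1.5,"ax":-1.5,"ay":-2.8,"az":-3.4},{"fingers":80,"x":11,"y":-1.5,"z":0.5,"ax":-1.5,"ay":-2.8,"az":-3.4}]}}

```text
t: 17.7
eef_pos: [0.4484, 0.2636, 0.1586]
tool_rot: [0.223, 0.447, 0.865, -0.04]
contact_force: [-0.4, -0.2, 0.2]
gripper_width: 0.938
grasp_force: 0.0
```

{"op": "jog_arm", "data": {"rows": [{"fingers":80,"x":11.5,"y":-0.5,"z":0,"ax":-1.5,"ay":-2.8,"az":-3.4},{"fingers":80,"x":11.5,"y":0,"z":-0.5,"ax":-1.5,"ay":-2.8,"az":-3.4},{"fingers":80,"x":11.5,"y":0.5,"z":-1,"ax":-1.5,"ay":-2.8,"az":-3.4},{"fingers":80,"x":11,"y":1.5,"z":-1.5,"ax":-1.5,"ay":-2.8,"az":-3.4},{"fingers":80,"x":11,"y":2,"z":-2,"ax":-1.5,"ay":-2.8,"az":-3.4},{"fingers":80,"x":10.5,"y":3,"z":-2.5,"ax":-1.5,"ay":-2.8,"az":-3.4},{"fingers":80,"x":10.5,"y":3.5,"z":-3,"ax":-1.5,"ay":-2.8,"az":-3.4},{"fingers":80,"x":10,"y":4,"z":-3.5,"ax":-1.5,"ay":-2.8,"az":-3.4}]}}

```text
t: 18.5
eef_pos: [0.3987, 0.329, 0.1191]
tool_rot: [0.414, 0.191, 0.886, -0.087]
contact_force: [-0.2, 0.5, -0.2]
gripper_width: 0.937
grasp_force: 0.0
```

{"op": "jog_arm", "data": {"rows": [{"fingers":80,"x":0,"y":0,"z":0,"ax":0,"ay":0,"az":0},{"fingers":80,"x":0,"y":0,"z":0,"ax":0,"ay":0,"az":0},{"fingers":80,"x":0,"y":0,"z":0,"ax":0,"ay":0,"az":0},{"fingers":80,"x":0,"y":0,"z":0,"ax":0,"ay":0,"az":0},{"fingers":80,"x":0,"y":0,"z":0,"ax":0,"ay":0,"az":0},{"fingers":80,"x":0,"y":0,"z":0,"ax":0,"ay":0,"az":0},{"fingers":80,"x":0,"y":0,"z":0,"ax":0,"ay":0,"az":0},{"fingers":80,"x":0,"y":0,"z":0,"ax":0,"ay":0,"az":0}]}}

```text
t: 19.3
eef_pos: [0.3996, 0.3288, 0.1197]
tool_rot: [0.413, 0.192, 0.886, -0.088]
contact_force: [-0.9, 0.6, 0.4]
gripper_width: 0.935
grasp_force: 0.0
```

Run:
```python
from plan import *
plan([.4003,.3288,.0933],fr(155.5,-50),4)
c=cam('wrist');save(c,'w8.png')
```

```text
t 19.30 from [0.3996 0.3288 0.1197] shift mm [  0.7   0.  -26.4] rot [ 0.25 -0.03 -0.04] |rot| 0.3 q [-1.51  0.46  0.14  2.2   0.98  1.01 -1.  ] F [-0.9  0.6  0.4] w 0.935 g 0.0
{"x":4.9,"y":0.1,"z":4.4,"ax":0.06,"ay":-0.01,"az":-0.01},{"x":4.9,"y":0.1,"z":4.4,"ax":0.06,"ay":-0.01,"az":-0.01},{"x":4.9,"y":0.1,"z":4.4,"ax":0.06,"ay":-0.01,"az":-0.01},{"x":4.9,"y":0.1,"z":4.4,"ax":0.06,"ay":-0.01,"az":-0.01}
```

{"op": "jog_arm", "data": {"rows": [{"fingers":80,"x":5,"y":0,"z":4.5,"ax":0,"ay":0,"az":0},{"fingers":80,"x":5,"y":0,"z":4.5,"ax":0,"ay":0,"az":0},{"fingers":80,"x":5,"y":0,"z":4.5,"ax":0,"ay":0,"az":0},{"fingers":80,"x":5,"y":0,"z":14,"ax":0,"ay":0,"az":0},{"fingers":80,"x":0,"y":0,"z":20,"ax":0,"ay":0,"az":0},{"fingers":80,"x":0,"y":0,"z":20,"ax":0,"ay":0,"az":0},{"fingers":80,"x":0,"y":0,"z":0,"ax":0,"ay":0,"az":0},{"fingers":80,"x":0,"y":0,"z":0,"ax":0,"ay":0,"az":0}]}}

```text
t: 20.15
eef_pos: [0.4349, 0.3123, 0.0604]
tool_rot: [0.413, 0.192, 0.886, -0.088]
contact_force: [0.2, 0.4, -0.2]
gripper_width: 0.939
grasp_force: 0.0
```

Run:
```python
from plan import *
plan([.4728,.2958,.0264],fr(155.5,-50),4)
t=cam('top');s=cam('scene');w=cam('wrist')
f=lambda i,x,y,k:cv2.resize(i['pixels'][y:y+k,x:x+k],(380,380),interpolation=cv2.INTER_CUBIC)
cv2.imwrite('pics/n1.png',cv2.cvtColor(np.hstack([f(t,110,260,90),cv2.resize(w['pixels'],(420,380))]),cv2.COLOR_RGB2BGR))
```

```text
t 20.15 from [0.4349 0.3123 0.0604] shift mm [ 37.9 -16.5 -34. ] rot [0.17 0.   0.02] |rot| 0.2 q [-1.45  0.59  0.18  2.22  1.1   0.88 -1.12] F [ 0.2  0.4 -0.2] w 0.939 g 0.0
{"x":-0.1,"y":0.1,"z":13.4,"ax":0.04},{"x":-0.1,"y":0.1,"z":13.4,"ax":0.04},{"x":-0.1,"y":0.1,"z":13.4,"ax":0.04},{"x":-0.1,"y":0.2,"z":13.4,"ax":0.04}
```

View pics/n1.png

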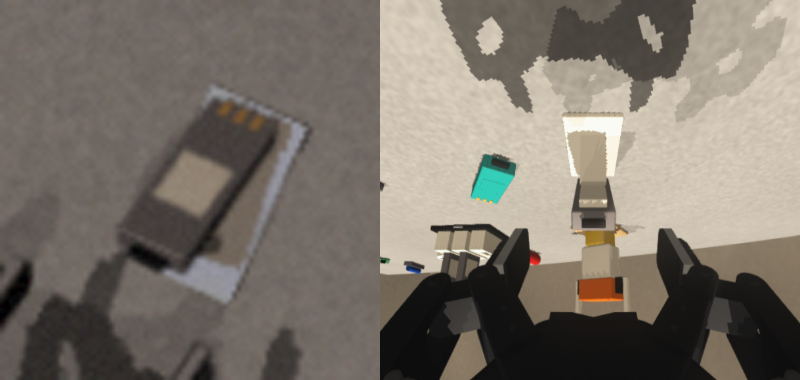

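The narrow pack's tab end, at (594,220) in the right panel, is centred between the open fingers. I go forward 54 mm and grip.

{"op": "jog_arm", "data": {"rows": [{"fingers":80,"x":0,"y":0.5,"z":14,"ax":0,"ay":0,"az":0},{"fingers":80,"x":0,"y":0,"z":14,"ax":0,"ay":0,"az":0},{"fingers":80,"x":0,"y":0,"z":13,"ax":0,"ay":0,"az":0},{"fingers":80,"x":0,"y":0,"z":13,"ax":0,"ay":0,"az":0},{"fingers":80,"x":0,"y":0,"z":0,"ax":0,"ay":0,"az":0},{"fingers":50,"x":0,"y":0,"z":0,"ax":0,"ay":0,"az":0},{"fingers":40,"x":0,"y":0,"z":0,"ax":0,"ay":0,"az":0},{"fingers":40,"x":0,"y":0,"z":0,"ax":0,"ay":0,"az":0}]}}

```text
t: 21.1
eef_pos: [0.4726, 0.2971, 0.0263]
tool_rot: [0.413, 0.191, 0.886, -0.087]
contact_force: [-0.5, 0.2, 0.1]
gripper_width: 0.474
grasp_force: 0.0
```

{"op": "jog_arm", "data": {"rows": [{"fingers":36,"x":0,"y":0,"z":0,"ax":0,"ay":0,"az":0},{"fingers":33,"x":0,"y":0,"z":0,"ax":0,"ay":0,"az":0},{"fingers":30,"x":0,"y":0,"z":0,"ax":0,"ay":0,"az":0},{"fingers":25,"x":0,"y":0,"z":0,"ax":0,"ay":0,"az":0},{"fingers":20,"x":0,"y":0,"z":0,"ax":0,"ay":0,"az":0},{"fingers":15,"x":0,"y":0,"z":0,"ax":0,"ay":0,"az":0},{"fingers":15,"x":0,"y":0,"z":0,"ax":0,"ay":0,"az":0},{"fingers":15,"x":0,"y":0,"z":0,"ax":0,"ay":0,"az":0}], "force": 50}}

```text
t: 21.9
eef_pos: [0.4725, 0.297, 0.0264]
tool_rot: [0.413, 0.191, 0.886, -0.087]
contact_force: [-5.1, 1.2, 5.3]
gripper_width: 0.389
grasp_force: 49.0
```

Run:
```python
from plan import *
p,r,s=pose();M=r.as_matrix()
pc=np.array([.4491,.3066,.0483]); print('pack centre in tool',(M.T@(pc-p)*1000).round(1),s['gripper_width'],s['grasp_force'])
p1=p-M[:,2]*.03-M[:,0]*.01
bn=np.array([.6077,.0005])
plan([*bn,.15],fr(72.8,0),21,p1,r)
```

```text
pack centre in tool [ -0.5  -0.8 -33.5] 0.3888875608666657 49.01353061199188
t 21.90 from [0.4574 0.3037 0.0534] shift mm [ 150.3 -303.2   96.6] rot [36.13 40.59 77.12] |rot| 94.3 q [-1.4   0.68  0.22  2.22  1.22  0.79 -1.19] F [-5.1  1.2  5.3] w 0.389 g 49.0
{"x":-11.6,"y":-10.2,"z":6.6,"ax":1.72,"ay":1.93,"az":3.67},{"x":-12.4,"y":-9.2,"z":6.4,"ax":1.72,"ay":1.93,"az":3.67},{"x":-13.2,"y":-8.2,"z":6.3,"ax":1.72,"ay":1.93,"az":3.67},{"x":-13.9,"y":-7.2,"z":6.1,"ax":1.72,"ay":1.93,"az":3.67},{"x":-14.5,"y":-6.1,"z":5.8,"ax":1.72,"ay":1.93,"az":3.67},{"x":-15.1,"y":-5,"z":5.4,"ax":1.72,"ay":1.93,"az":3.67},{"x":-15.5,"y":-3.8,"z":5.1,"ax":1.72,"ay":1.93,"az":3.67},{"x":-15.9,"y":-2.7,"z":4.6,"ax":1.72,"ay":1.93,"az":3.67},{"x":-16.2,"y":-1.5,"z":4.1,"ax":1.72,"ay":1.93,"az":3.67},{"x":-16.4,"y":-0.4,"z":3.6,"ax":1.72,"ay":1.93,"az":3.67},{"x":-16.5,"y":0.8,"z":3.1,"ax":1.72,"ay":1.93,"az":3.67},{"x":-16.5,"y":1.9,"z":2.5,"ax":1.72,"ay":1.93,"az":3.67},{"x":-16.4,"y":3.1,"z":1.8,"ax":1.72,"ay":1.93,"az":3.67},{"x":-16.2,"y":4.1,"z":1.2,"ax":1.72,"ay":1.93,"az":3.67},{"x":-15.9,"y":5.2,"z":0.5,"ax":1.72,"ay":1.93,"az":3.67},{"x":-15.6,"y":6.2,"z":-0.2,"ax":1.72,"ay":1.93,"az":3.67},{"x":-15.1,"y":7.2,"z":-0.9,"ax":1.72,"ay":1.93,"az":3.67},{"x":-14.6,"y":8.1,"z":-1.7,"ax":1.72,"ay":1.93,"az":3.67},{"x":-14,"y":8.9,"z":-2.4,"ax":1.72,"ay":1.93,"az":3.67},{"x":-13.3,"y":9.7,"z":-3.1,"ax":1.72,"ay":1.93,"az":3.67},{"x":-12.5,"y":10.5,"z":-3.9,"ax":1.72,"ay":1.93,"az":3.67}
```

{"op": "jog_arm", "data": {"rows": [{"fingers":15,"x":-3.5,"y":0,"z":-10,"ax":0,"ay":0,"az":0},{"fingers":15,"x":-3.5,"y":0,"z":-10,"ax":0,"ay":0,"az":0},{"fingers":15,"x":-3.5,"y":0,"z":-10,"ax":0,"ay":0,"az":0},{"fingers":15,"x":-15,"y":0,"z":-13,"ax":0,"ay":0,"az":0},{"fingers":15,"x":-15,"y":0,"z":-13,"ax":0,"ay":0,"az":0},{"fingers":15,"x":-15,"y":0,"z":-13,"ax":0,"ay":0,"az":0},{"fingers":15,"x":-15,"y":0,"z":-13,"ax":0,"ay":0,"az":0},{"fingers":15,"x":-15,"y":0,"z":-13,"ax":0,"ay":0,"az":0}]}}

```text
t: 22.7
eef_pos: [0.456, 0.3034, 0.1541]
tool_rot: [0.413, 0.192, 0.886, -0.087]
contact_force: [0.8, -0.1, -0.7]
gripper_width: 0.391
grasp_force: 49.8
```

Run:
```python
from plan import *
plan([.6077,.0005,.16],fr(72.8,0),16)
```

```text
t 22.70 from [0.456  0.3034 0.1541] shift mm [ 151.7 -302.9    5.9] rot [36.09 40.57 77.11] |rot| 94.3 q [-1.42  0.4   0.2   2.2   1.03  0.98 -0.88] F [ 0.8 -0.1 -0.7] w 0.391 g 49.8
{"x":-10.9,"y":-13.4,"z":12.3,"ax":2.26,"ay":2.54,"az":4.82},{"x":-12.5,"y":-11.9,"z":12.3,"ax":2.26,"ay":2.54,"az":4.82},{"x":-14,"y":-10.3,"z":12.1,"ax":2.26,"ay":2.54,"az":4.82},{"x":-15.3,"y":-8.6,"z":11.9,"ax":2.26,"ay":2.54,"az":4.82},{"x":-16.5,"y":-6.8,"z":11.5,"ax":2.26,"ay":2.54,"az":4.82},{"x":-17.5,"y":-4.9,"z":10.9,"ax":2.26,"ay":2.54,"az":4.82},{"x":-18.3,"y":-3,"z":10.3,"ax":2.26,"ay":2.54,"az":4.82},{"x":-18.9,"y":-1,"z":9.6,"ax":2.26,"ay":2.54,"az":4.82},{"x":-19.3,"y":0.9,"z":8.7,"ax":2.26,"ay":2.54,"az":4.82},{"x":-19.5,"y":2.9,"z":7.8,"ax":2.26,"ay":2.54,"az":4.82},{"x":-19.5,"y":4.8,"z":6.8,"ax":2.26,"ay":2.54,"az":4.82},{"x":-19.3,"y":6.7,"z":5.7,"ax":2.26,"ay":2.54,"az":4.82},{"x":-18.9,"y":8.5,"z":4.5,"ax":2.26,"ay":2.54,"az":4.82},{"x":-18.2,"y":10.2,"z":3.4,"ax":2.26,"ay":2.54,"az":4.82},{"x":-17.4,"y":11.8,"z":2.1,"ax":2.26,"ay":2.54,"az":4.82},{"x":-16.4,"y":13.3,"z":0.9,"ax":2.26,"ay":2.54,"az":4.82}
```

{"op": "jog_arm", "data": {"rows": [{"fingers":15,"x":-11,"y":-13.5,"z":12.5,"ax":2.3,"ay":2.5,"az":4.8},{"fingers":15,"x":-12.5,"y":-12,"z":12.5,"ax":2.3,"ay":2.5,"az":4.8},{"fingers":15,"x":-14,"y":-10.5,"z":12,"ax":2.3,"ay":2.5,"az":4.8},{"fingers":15,"x":-15.5,"y":-8.5,"z":12,"ax":2.3,"ay":2.5,"az":4.8},{"fingers":15,"x":-16.5,"y":-7,"z":11.5,"ax":2.3,"ay":2.5,"az":4.8},{"fingers":15,"x":-17.5,"y":-5,"z":11,"ax":2.3,"ay":2.5,"az":4.8},{"fingers":15,"x":-18.5,"y":-3,"z":10.5,"ax":2.3,"ay":2.5,"az":4.8},{"fingers":15,"x":-19,"y":-1,"z":9.5,"ax":2.3,"ay":2.5,"az":4.8}]}}

```text
t: 23.5
eef_pos: [0.5323, 0.1505, 0.157]
tool_rot: [0.226, 0.545, 0.806, -0.051]
contact_force: [0.3, 0.2, -0.4]
gripper_width: 0.387
grasp_force: 49.8
```

{"op": "jog_arm", "data": {"rows": [{"fingers":15,"x":-19.5,"y":1,"z":8.5,"ax":2.3,"ay":2.5,"az":4.8},{"fingers":15,"x":-19.5,"y":3,"z":8,"ax":2.3,"ay":2.5,"az":4.8},{"fingers":15,"x":-19.5,"y":5,"z":7,"ax":2.3,"ay":2.5,"az":4.8},{"fingers":15,"x":-19.5,"y":6.5,"z":5.5,"ax":2.3,"ay":2.5,"az":4.8},{"fingers":15,"x":-19,"y":8.5,"z":4.5,"ax":2.3,"ay":2.5,"az":4.8},{"fingers":15,"x":-18,"y":10,"z":3.5,"ax":2.3,"ay":2.5,"az":4.8},{"fingers":15,"x":-17.5,"y":12,"z":2,"ax":2.3,"ay":2.5,"az":4.8},{"fingers":15,"x":-16,"y":13,"z":1,"ax":2.3,"ay":2.5,"az":4.8}]}}

```text
t: 24.3
eef_pos: [0.6082, -0.0006, 0.1618]
tool_rot: [0.002, 0.806, 0.592, -0.006]
contact_force: [1.0, 0.3, -0.4]
gripper_width: 0.387
grasp_force: 49.8
```

{"op": "jog_arm", "data": {"rows": [{"fingers":15,"x":0,"y":0,"z":0,"ax":0,"ay":0,"az":0},{"fingers":15,"x":0,"y":0,"z":0,"ax":0,"ay":0,"az":0},{"fingers":15,"x":0,"y":0,"z":0,"ax":0,"ay":0,"az":0},{"fingers":15,"x":0,"y":0,"z":0,"ax":0,"ay":0,"az":0},{"fingers":15,"x":0,"y":0,"z":0,"ax":0,"ay":0,"az":0},{"fingers":15,"x":0,"y":0,"z":0,"ax":0,"ay":0,"az":0},{"fingers":15,"x":0,"y":0,"z":0,"ax":0,"ay":0,"az":0},{"fingers":15,"x":0,"y":0,"z":0,"ax":0,"ay":0,"az":0}]}}

```text
t: 25.1
eef_pos: [0.608, -0.0006, 0.1608]
tool_rot: [0.003, 0.805, 0.593, -0.007]
contact_force: [0.7, -1.1, -1.0]
gripper_width: 0.388
grasp_force: 49.9
```

Run:
```python
from plan import *
plan([.6077,.0005,.072],fr(72.8,0),6)
```

```text
t 25.10 from [ 6.080e-01 -6.000e-04  1.608e-01] shift mm [ -0.3   1.1 -88.8] rot [-0.14  0.87 -0.07] |rot| 0.9 q [-0.4   0.42  0.38  1.77 -0.16  0.99 -0.26] F [ 0.7 -1.1 -1. ] w 0.388 g 49.9
{"x":0.4,"y":-0.1,"z":14.8,"ax":-0.02,"ay":0.14,"az":-0.01},{"x":0.3,"y":-0.1,"z":14.8,"ax":-0.02,"ay":0.14,"az":-0.01},{"x":0.3,"y":-0.1,"z":14.8,"ax":-0.02,"ay":0.14,"az":-0.01},{"x":0.3,"y":-0.1,"z":14.8,"ax":-0.02,"ay":0.14,"az":-0.01},{"x":0.2,"y":-0.1,"z":14.8,"ax":-0.02,"ay":0.14,"az":-0.01},{"x":0.2,"y":-0.1,"z":14.8,"ax":-0.02,"ay":0.14,"az":-0.01}
```

{"op": "jog_arm", "data": {"rows": [{"fingers":15,"x":0.5,"y":0,"z":10,"ax":0,"ay":0.3,"az":0},{"fingers":15,"x":0.5,"y":0,"z":18,"ax":0,"ay":0.3,"az":0},{"fingers":15,"x":0.5,"y":-0.5,"z":20,"ax":0,"ay":0.3,"az":0},{"fingers":15,"x":0,"y":0,"z":20,"ax":0,"ay":0,"az":0},{"fingers":15,"x":0,"y":0,"z":15,"ax":0,"ay":0,"az":0},{"fingers":15,"x":0,"y":0,"z":6,"ax":0,"ay":0,"az":0},{"fingers":15,"x":0,"y":0,"z":0,"ax":0,"ay":0,"az":0},{"fingers":15,"x":0,"y":0,"z":0,"ax":0,"ay":0,"az":0}]}}

```text
t: 25.9
eef_pos: [0.6083, 0.0004, 0.0723]
tool_rot: [-0.001, 0.805, 0.593, -0.0]
contact_force: [0.6, -0.1, -0.5]
gripper_width: 0.391
grasp_force: 49.9
```

Run:
```python
from plan import *
plan([.6077,.0005,.072],fr(72.8,0),1)
w=cam('wrist');g=cv2.cvtColor(w['pixels'],cv2.COLOR_RGB2GRAY).astype(int)
bx=lambda z,dx,dy:[.6077+dx*np.cos(np.radians(-17.2))-dy*np.sin(np.radians(-17.2)),.0005+dx*np.sin(np.radians(-17.2))+dy*np.cos(np.radians(-17.2)),z]
for n,z,dx,dy in(('top far',.039,0,.0145),('slot far',.039,0,.0085),('slot far L',.039,-.019,.0085),('slot far R',.039,.019,.0085),('foot far .064',.064,0,.007),('foot far .060',.060,0,.007),('footL',.06,-.017,.007),('footR',.06,.017,.007),('topL',.039,-.04,.0145),('topR',.039,.04,.0145)): print(n,proj(w,[bx(z,dx,dy)]).round(1))
for a,b in((303,309),(338,344)): print(g[205:265,a:b].mean(1).round().astype(int).tolist())
for r in (231,252,262): print(r,g[r-1:r+2,265:390].mean(0).round().astype(int).tolist())
```

```text
t 25.90 from [6.083e-01 4.000e-04 7.230e-02] shift mm [-0.6  0.1 -0.3] rot [-0.09 -0.05 -0.1 ] |rot| 0.1 q [-0.35  0.52  0.34  1.84 -0.23  0.82 -0.2 ] F [ 0.6 -0.1 -0.5] w 0.391 g 49.9
{"x":-0.1,"y":-0.6,"z":0.3,"ax":-0.09,"ay":-0.05,"az":-0.1}
top far [[321.8 224.7]]
slot far [[321.8 234.1]]
slot far L [[291.2 234.1]]
slot far R [[352.5 234. ]]
foot far .064 [[321.5 249. ]]
foot far .060 [[321.5 246.8]]
footL [[291.5 246.8]]
footR [[351.6 246.7]]
topL [[257.1 224.8]]
topR [[386.6 224.6]]
[62, 62, 62, 62, 62, 62, 61, 61, 68, 108, 136, 139, 139, 139, 138, 138, 138, 137, 133, 149, 236, 252, 245, 215, 195, 198, 187, 154, 168, 201, 210, 207, 206, 193, 175, 169, 168, 168, 168, 168, 166, 154, 119, 83, 74, 76, 74, 66, 64, 64, 63, 63, 63, 62, 63, 62, 62, 62, 62, 62]
[58, 57, 58, 57, 58, 57, 57, 57, 61, 92, 120, 128, 128, 128, 126, 123, 121, 120, 120, 123, 147, 165, 167, 167, 167, 166, 155, 146, 169, 207, 222, 223, 222, 217, 202, 179, 168, 166, 166, 166, 164, 142, 104, 81, 76, 80, 76, 65, 60, 60, 59, 59, 59, 59, 59, 59, 59, 59, 59, 59]
231 [253, 253, 253, 253, 253, 253, 253, 253, 253, 253, 25
[... 1006 characters left out ...]
4, 213, 212, 213, 213, 213, 214, 214, 214, 214, 215, 216, 216, 216, 217, 217, 217, 217, 217, 217, 217, 216, 217, 216, 216, 209, 116, 68]
262 [228, 228, 228, 228, 228, 228, 228, 227, 227, 228, 228, 227, 228, 227, 227, 227, 227, 227, 227, 227, 227, 227, 227, 227, 227, 222, 173, 97, 66, 64, 64, 63, 63, 63, 63, 63, 63, 63, 62, 62, 62, 62, 62, 62, 62, 62, 61, 62, 61, 61, 61, 61, 61, 61, 60, 60, 60, 60, 60, 60, 60, 59, 60, 59, 59, 59, 59, 59, 59, 59, 59, 59, 59, 59, 58, 59, 59, 59, 59, 60, 60, 61, 62, 63, 64, 66, 67, 69, 70, 71, 76, 109, 178, 208, 213, 213, 213, 213, 214, 214, 214, 215, 216, 216, 216, 216, 216, 217, 216, 217, 217, 217, 217, 217, 217, 217, 216, 216, 216, 216, 216, 213, 177, 80, 59]
```

The foot is centred over the narrow slot to within about 0.5 mm, so I lower it.

{"op": "jog_arm", "data": {"rows": [{"fingers":15,"x":0,"y":-0.5,"z":4,"ax":0,"ay":0,"az":0},{"fingers":15,"x":0,"y":0,"z":6,"ax":0,"ay":0,"az":0},{"fingers":15,"x":0,"y":0,"z":6,"ax":0,"ay":0,"az":0},{"fingers":15,"x":0,"y":0,"z":5,"ax":0,"ay":0,"az":0},{"fingers":15,"x":0,"y":0,"z":4,"ax":0,"ay":0,"az":0},{"fingers":15,"x":0,"y":0,"z":3,"ax":0,"ay":0,"az":0},{"fingers":15,"x":0,"y":0,"z":0,"ax":0,"ay":0,"az":0},{"fingers":15,"x":0,"y":0,"z":0,"ax":0,"ay":0,"az":0}]}}

```text
t: 26.75
eef_pos: [0.6071, 0.0006, 0.0437]
tool_rot: [-0.001, 0.805, 0.593, -0.001]
contact_force: [0.4, 0.2, -0.8]
gripper_width: 0.385
grasp_force: 49.9
```

{"op": "jog_arm", "data": {"rows": [{"fingers":15,"x":0,"y":0,"z":3,"ax":0,"ay":0,"az":0},{"fingers":15,"x":0,"y":0,"z":3,"ax":0,"ay":0,"az":0},{"fingers":15,"x":0,"y":0,"z":3,"ax":0,"ay":0,"az":0},{"fingers":15,"x":0,"y":0,"z":3,"ax":0,"ay":0,"az":0},{"fingers":15,"x":0,"y":0,"z":1,"ax":0,"ay":0,"az":0},{"fingers":15,"x":0,"y":0,"z":0,"ax":0,"ay":0,"az":0},{"fingers":15,"x":0,"y":0,"z":0,"ax":0,"ay":0,"az":0},{"fingers":15,"x":0,"y":0,"z":0,"ax":0,"ay":0,"az":0}]}}

```text
t: 27.55
eef_pos: [0.6072, 0.0007, 0.0308]
tool_rot: [-0.001, 0.805, 0.593, -0.0]
contact_force: [-0.2, 0.3, -0.8]
gripper_width: 0.391
grasp_force: 49.9
```

{"op": "jog_arm", "data": {"rows": [{"fingers":15,"x":0,"y":0,"z":1,"ax":0,"ay":0,"az":0},{"fingers":15,"x":0,"y":0,"z":1,"ax":0,"ay":0,"az":0},{"fingers":15,"x":0,"y":0,"z":1,"ax":0,"ay":0,"az":0},{"fingers":15,"x":0,"y":0,"z":1,"ax":0,"ay":0,"az":0},{"fingers":15,"x":0,"y":0,"z":0,"ax":0,"ay":0,"az":0},{"fingers":15,"x":0,"y":0,"z":0,"ax":0,"ay":0,"az":0},{"fingers":15,"x":0,"y":0,"z":0,"ax":0,"ay":0,"az":0},{"fingers":15,"x":0,"y":0,"z":0,"ax":0,"ay":0,"az":0}]}}

```text
t: 28.35
eef_pos: [0.6075, 0.0009, 0.0294]
tool_rot: [-0.002, 0.805, 0.593, 0.0]
contact_force: [-7.6, 0.6, 23.6]
gripper_width: 0.385
grasp_force: 53.0
```

Floor contact at the same height as the first pack, so I release and retreat.

{"op": "jog_arm", "data": {"rows": [{"fingers":40,"x":0,"y":0,"z":-1,"ax":0,"ay":0,"az":0},{"fingers":50,"x":0,"y":0,"z":0,"ax":0,"ay":0,"az":0},{"fingers":60,"x":0,"y":0,"z":0,"ax":0,"ay":0,"az":0},{"fingers":70,"x":0,"y":0,"z":0,"ax":0,"ay":0,"az":0},{"fingers":70,"x":0,"y":0,"z":0,"ax":0,"ay":0,"az":0},{"fingers":70,"x":0,"y":0,"z":-15,"ax":0,"ay":0,"az":0},{"fingers":70,"x":0,"y":0,"z":-30,"ax":0,"ay":0,"az":0},{"fingers":70,"x":0,"y":0,"z":-40,"ax":0,"ay":0,"az":0}]}}

```text
t: 29.15
eef_pos: [0.606, 0.0005, 0.1131]
tool_rot: [-0.002, 0.805, 0.593, -0.002]
contact_force: [1.2, 0.5, -0.1]
gripper_width: 0.818
grasp_force: 0.0
```

{"op": "jog_arm", "data": {"rows": [{"fingers":70,"x":0,"y":0,"z":-30,"ax":0,"ay":0,"az":0},{"fingers":70,"x":0,"y":0,"z":-20,"ax":0,"ay":0,"az":0},{"fingers":70,"x":0,"y":0,"z":0,"ax":0,"ay":0,"az":0},{"fingers":70,"x":0,"y":0,"z":0,"ax":0,"ay":0,"az":0},{"fingers":70,"x":0,"y":0,"z":0,"ax":0,"ay":0,"az":0},{"fingers":70,"x":0,"y":0,"z":0,"ax":0,"ay":0,"az":0},{"fingers":70,"x":0,"y":0,"z":0,"ax":0,"ay":0,"az":0},{"fingers":70,"x":0,"y":0,"z":0,"ax":0,"ay":0,"az":0}]}}

```text
t: 29.95
eef_pos: [0.6071, 0.0005, 0.1621]
tool_rot: [-0.001, 0.805, 0.593, -0.001]
contact_force: [0.4, -0.1, 0.5]
gripper_width: 0.821
grasp_force: 0.0
```

Run:
```python
from plan import *
p,r,s=pose();print(s['t'],p,s['contact_force'])
c=cam('scene');g=c['pixels'].astype(int)
# dark tab (18x5 black) search on each pack's top: predicted tab top at 105 mm
b=[(.6077,.0005),(.5966,-.0354),(.5855,-.0712)]
for n,(x,y) in zip(('nar','wide','mid'),b):
  u=proj(c,[[x,y,.105]])[0]; i=u.round().astype(int); s_=g[i[1]-9:i[1]+10,i[0]-9:i[0]+10].max(2)
  ys,xs=np.where(s_<45); print(n,'pred tab',u.round(1),'seen',(xs.mean()+i[0]-9).round(1),(ys.mean()+i[1]-9).round(1),len(xs))
```

```text
29.95 [6.07114952e-01 4.73146445e-04 1.62114290e-01] [ 0.3547733  -0.09819004  0.47628658]
nar pred tab [338.3 245.3] seen 335.0 248.9 57
wide pred tab [318.5 251.7] seen 315.1 255.4 73
mid pred tab [298.2 258.4] seen 294.5 261.6 66
```

All three tabs show the same offset from prediction, about (-3.5, +3.5) px, so both packs sit as home as the untouched mid pack. The gripper is clear, so I hand in.

```bash
python3 -c "
from station import bot
print(bot.hand_in())"
```

```text
the job is handed in; nothing more can be done
None
```

I lowered both packs into the bays for their widths, released them and handed the job in at about 30 s; in the last camera check they sat level with the untouched charging pack, but no verdict came back.

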